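# Set the marking-out straightedge to the notches and scribe the cut line

## Robot

A 7-joint arm with a two-finger parallel gripper is mounted at the origin on the work surface. World frame = base frame: x ahead of the robot, y to its left, z up, the work surface at z = 0. Lengths are in m, angles in degrees, forces in N, time in s.
With the tool pointing down it reaches from about 0.35 to 0.9 m from the base axis. Payload 19.9 kg.
Tool frame: the origin (TCP) lies at the very end of the fingers, on their centre line; the grasp point (between the pads) lies 19 mm behind it; z points along the fingers, y is the line along which they close (so a half turn about z gives the same grasp; the last joint's range is limited). The gripper opens to 94 mm and grips with 3 to 60 N. Pads are 16 mm wide; open, the fingers measure 119 mm over their backs; the gripper's body (75 mm by 177 mm) begins 78 mm behind the grasp point.
Start: joints at [73.826, 23.915, -0.59, 92.452, 0.269, 63.638, -3.037], TCP at [0.149, -0.607, 0.205] pointing down, gripper open.
Joint ranges: [-161.28, 161.28], [-22.2, 115.67], [-73.04, 71.86], [3.21, 147.25], [-68.34, 248.33], [10.77, 114.83], [-161.83, 161.83]. Speed limits (degrees/s): [108.29, 108.29, 136.94, 136.94, 172.46, 172.46, 172.46].

## Interface

Orientations are given as a 3x3 rotation matrix whose columns are the frame's x, y, z axes.
In Python, from workcell import arm gives the robot as it stands.
- The arm moves only by the tool play_rows, never from a script. Its argument "plan" is text: rows parted by semicolons, each of 7 numbers parted by spaces: the shift along the tool's x, y, z as a fraction of full scale, then the turn, a rotation vector about the tool's x, y, z as a fraction of full scale, then the closure, from -1 (fully open) to 1 (shut). In form: dx dy dz ax ay az jaw; .... A call has 1 to 8 rows; each row shifts and turns the commanded pose from where the row before left it, along the tool's axes as they then stand; what a row does not reach is not made up. Full scale, the value 1, is 30 mm for a shift and 5 degrees for a turn. A row lasts 1/12 s, in which the tool goes at most 41.7 mm and 7.16 degrees, less where a joint would pass 70% of its speed; a pose out of reach is approached as far as the arm can. A call with a number of a shift or a turn outside -1 to 1 is refused whole. A call with a gripper value outside its range is refused whole. The fingers move at their own pace and stop on an object; "newtons" is the grip in N (left out, the last holds). Time passes only in rows, so rows that do not move let the fingers close. It gives the time, the measured TCP pose, the force, the opening and the grip force at its end, in the units of the state.
- arm.get_state(): the state, without advancing time (a new reading comes with each control period).
- arm.snapshot(name): name is "side" or "top"; returns a dict with "image" (420x560x3 uint8, blue, green, red), "K" (3x3 intrinsics, pixels), "dist_coeffs" ([k1, k2, p1, p2, k3] as OpenCV has them; the pictures are not rectified), "R" (3x3) and "t" (3): a world point X has camera coordinates R X + t. Camera axes: x right, y down, z forward; pixel columns grow to the right and rows downward; lengths in m; the calibration is good to about 2 mm. A picture is of the moment at which its call begins. There is no depth.
- arm.sign_off(): hands the job in; it is judged then, once.
The state is a dict: "t": time; "joint_pos": joint angles; "joint_velocities": joint speeds; "effort": joint torques, N m; "eef_pos": TCP position; "tcp_rot": TCP orientation; "contact_force": force on the tool from outside, world axes, zero at the start; "ft_torque": the same for the moment, N m; "width": finger opening in m; "gripper_force": force on a finger pad.
Only numpy, scipy, OpenCV 4.12 (cv2) and the standard library are available. Lean on these libraries where they do the work, as an engineer would, in place of code of your own. Each camera call takes 0.05 s, during which the arm holds its last target. There are 200 camera calls.

## Task

Slide the carriage of the marking-out jig until the guiding edge of its straightedge lines up with the middle of the two notches in the metal sheet, and then press its raised clamp lever fully down. Then take the scriber from its wooden block and, slowly and with its point on the metal right beside the guiding edge, draw the line from the far notch to the near one, scratching the sheet nowhere else. Finally stand the scriber fully home in its block again, leaving the straightedge on the notches and clamped, and do not disturb the bin, hammer, spanner and can.

Things in the scene. Friction and masses are not known exactly. Their poses are not given: they have to be found in the camera images.
- jig: Marking-out jig fixed on the bench: a dark steel bed 235 (x) x 340 (y) mm, 12 thick, with a slide rail along its y at the far side (x = +45 mm) between two red end blocks 34 mm high. Origin: centre of its underside (bed spans x -122 to +112 mm); x points away from the robot, y to the left along the rail, z up.
- carriage (a joint): Travel of the red carriage along the rail, 0 to 0.20 m, growing towards the jig's +y. It stays where it is left (about 7 N of friction). Carriage block: 50 (x) x 60 (y) mm, top 40 mm above the bench. From it a flat steel straightedge 28 mm wide and 3 thick runs 115 mm towards the robot (jig's -x), 1 mm above the sheet; its +y side is the guiding edge.
- grip (a point): Top centre of the carriage's black grip bar, 70 mm above the bench: 34 mm long (x), 16 mm wide (y, the way to pinch it), 30 mm high on the block. It lies 14 mm to -y of the guiding edge. Axes as the jig's.
- edge (a point): Point on the guiding (+y) edge of the straightedge, at its lower corner, 16 mm above the bench and 75 mm nearer the robot than the rail's middle line. Its x axis runs along the edge, away from the robot; y along the rail.
- lever (a joint): Clamp lever on the carriage's far end: 0 when flat down (clamped), up to 1.1 rad raised; stays where left, about 0.08 N m of friction. Pivot 26 mm beyond the grip bar's centre (jig's +x), 47 mm above the bench, lined up with the grip. Steel bar 60 mm long, 12 wide, 6 thick, pointing to +x when down.
- lever_end (a point): Centre of the black 16 mm ball at the lever's free end, 60 mm from its pivot.
- sheet: Bare metal sheet 90 (x) x 160 (y) mm, 3 thick, held fast on the jig's bed; upper face 15 mm above the bench. Origin: centre of its underside; axes parallel to the jig's. A notch 8 mm wide and 10 mm deep is cut in the middle of its near and far edge.
- line_mid (a point): Middle of the line to be scribed, on the sheet's upper face; x axis along the line, away from the robot; y along the rail.
- notch_far (a point): Middle of the far notch (40 mm to +x of line_mid), at the upper face.
- notch_near (a point): Middle of the near notch (40 mm to -x of line_mid), at the upper face.
- scriber: Steel scriber, 122 mm long, 50 g, upright in its block. Origin at its point, z up its axis. 9 mm shank (the last 30 mm tapers to a point of 1.6 mm), a 22 mm collar 62 to 66 mm above the point, then a round 14 mm handle up to 122 mm.
- scriber_tip (a point): The scriber's point (same as its origin).
- stand: Fixed light wooden block 75 x 75 x 66 mm. Origin: centre of its underside. A vertical 12 mm hole through its middle takes the shank; the collar rests on the top, so the point is then 4 mm above the bench.
- stand_hole0 (a point): Centre of the hole's mouth, 66 mm above the bench.
- bin: Bystander: small red open bin 110 x 90 x 55 mm. Leave alone.
- hammer: Bystander: hammer lying beyond the jig. Leave alone.
- spanner: Bystander: spanner lying on the left. Leave alone.
- can: Bystander: can 60 mm wide, 90 high, on the right. Leave alone.
Not all that is in view belongs to the job. There is more than one size of the scriber; the one meant has the size given above.

How it is judged:
By the outcome, as a careful person would: the job done as asked, in the order asked, and still so for the second after the job is handed in, with the robot touching nothing.
It also fails if it takes over 72 s, if anything falls off the work surface, if the arm or the gripper's body presses on something with over 40 N, if the wrist force passes 120 N, or if a joint passes its speed limit or range.

## Working session

There is one attempt and no reset: what is moved stays moved. The work goes in short steps, Python scripts to look and compute and a tool call to move; the robot and the scene stay as the last step left them, time stands still between calls to the robot, and variables do not carry over. Pictures are saved under pics/ and viewed, at most 10 in all, crops included, and the job is handed in when it is done.

Besides the shell and the picture viewer there is one more tool, called after "Emit:" as name(argument=value, ...) on one line, values as JSON. play_rows: Moves the arm, as the interface text tells. Its arguments: {"type":"object","properties":{"plan":{"type":"string"},"newtons":{"type":"number"}},"required":["plan"]}

```bash
mkdir -p pics
python3 - <<'E'
from workcell import arm
import cv2,numpy as np
for n in("top","side"):
    s=arm.snapshot(n); cv2.imwrite(f"pics/{n}0.png",s["image"]); np.savez(f"{n}0.npz",**s)
    print(n,s["K"].tolist(),s["dist_coeffs"],s["R"].round(4).tolist(),s["t"])
print(arm.get_state())
E
```

```text
top [[471.8748905818314, 0.0, 276.68239023255626], [0.0, 471.8748905818314, 204.60316520008885], [0.0, 0.0, 1.0]] [-0.11627199  0.          0.          0.          0.        ] [[-0.0015, -0.9999, -0.013], [-0.9939, 0.0029, -0.1105], [0.1106, 0.0127, -0.9938]] [0.01590124 0.58298058 1.36406706]
side [[404.4997647777337, 0.0, 276.29973106022226], [0.0, 404.4997647777337, 208.67454605770197], [0.0, 0.0, 1.0]] [-0.05328268  0.          0.          0.          0.        ] [[-0.9467, -0.3222, 0.0071], [-0.1648, 0.465, -0.8698], [0.2769, -0.8246, -0.4933]] [0.55086397 0.14932371 0.8189273 ]
{'t': 0.1, 'joint_pos': array([73.82627387, 23.94482814, -0.58929078, 92.47959198,  0.27133143,
       63.6377339 , -3.0344787 ]), 'joint_velocities': array([ 0.00220232, -0.0910487 ,  0.01668013, -0.14386295,  0.10588417,
        0.03313928,  0.03863273]), 'effort': array([ 2.88297415e-03, -8.52583981e+01,  6.40963130e-01, -4.26695645e+01,
       -4.88705537e-02,  1.64141884e-02,  1.13517285e-04]), 'eef_pos': array([ 0.14893448, -0.60667003,  0.20490387]), 'tcp_rot': array([[ 9.71140231e-01,  2.38508938e-01, -3.71050254e-04],
       [ 2.38509195e-01, -9.71139728e-01,  9.96074369e-04],
       [-1.22769003e-04, -1.05582679e-03, -9.99999435e-01]]), 'contact_force': array([-0.60044168, -0.13398689,  0.63734551]), 'ft_torque': array([0.04847735, 0.02357791, 0.0262988 ]), 'gripper_force': 0.0, 'width': 0.0940352401036499}
```

View pics/top0.png

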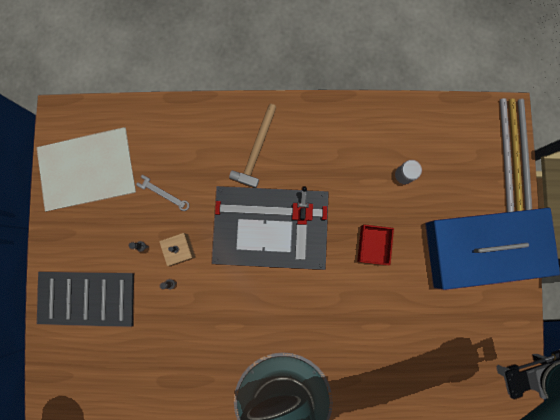

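View pics/side0.png

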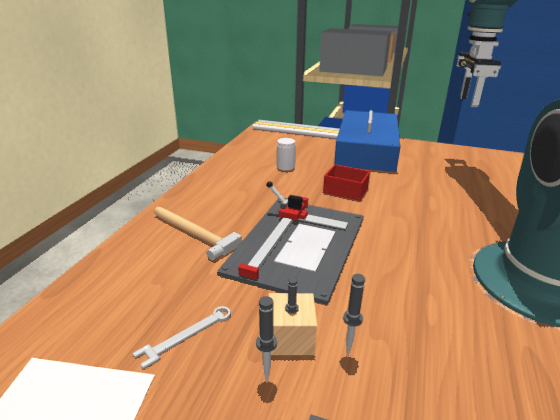

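The top view shows the jig at (270,228), its carriage at (303,212) on the right with the lever at (304,189), the stand at (176,249), the bin at (376,245) and the can at (408,172). There are three scribers: one in the block (top 173,249; side 292,295), and two larger ones standing free (side 266,335 and 355,310). The one in the wooden block fits the description, so I'll check it in an enlarged crop.

Run:
```python
import cv2,numpy as np
t=cv2.imread("pics/top0.png");s=cv2.imread("pics/side0.png")
a=cv2.resize(t[175:285,205:338],None,fx=6,fy=5.4,interpolation=cv2.INTER_CUBIC)
a=cv2.resize(t[180:275,206:336],None,fx=6,fy=6,interpolation=cv2.INTER_CUBIC); cv2.imwrite("pics/jig.png",a)
b=cv2.resize(s[260:400,225:385],None,fx=4,fy=4,interpolation=cv2.INTER_CUBIC)
cv2.imwrite("pics/sc.png",b)
```

```text
(no output)
```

View pics/jig.png

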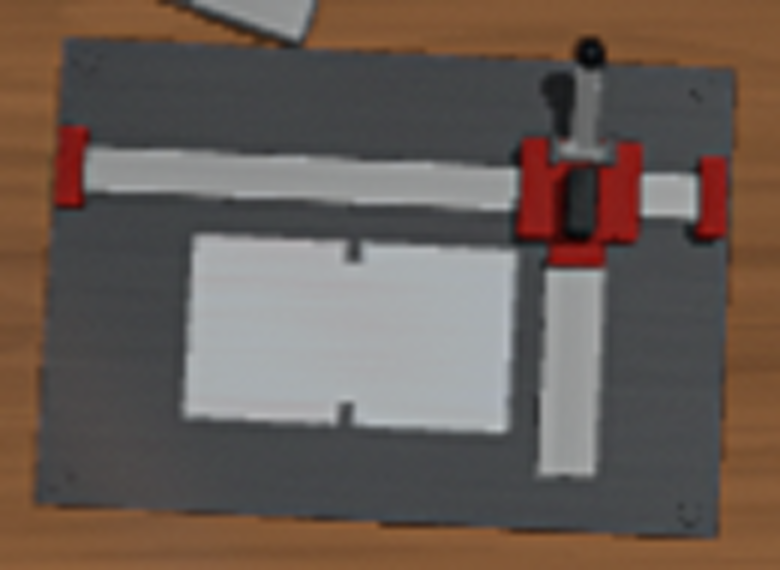

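View pics/sc.png

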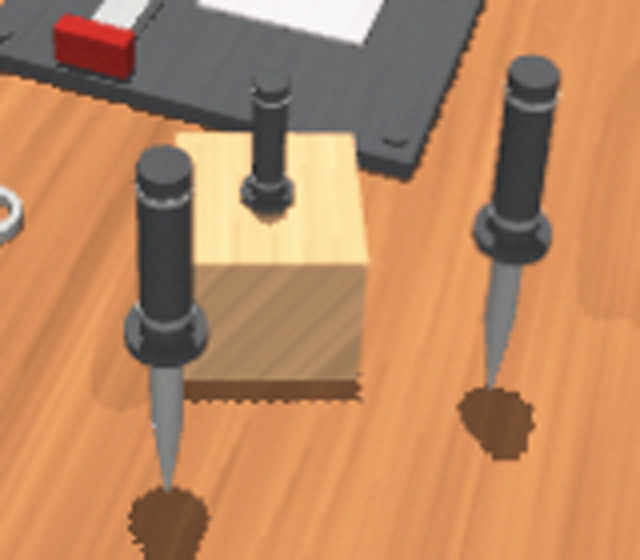

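The crop confirms the block's scriber (handle top 271,80; collar 268,192, resting on the block) is slimmer and seated. The two outside it are thicker. The jig crop gives clear corners for the bed, sheet, notches and straightedge. Next I need one composite for the stand from above and the jig from the side.

Run:
```python
import cv2,numpy as np
t=cv2.imread("pics/top0.png");s=cv2.imread("pics/side0.png")
a=cv2.resize(t[225:275,150:200],None,fx=6,fy=6,interpolation=cv2.INTER_CUBIC)
b=cv2.resize(s[175:305,220:370],(750,650)[0:2],interpolation=cv2.INTER_CUBIC)
b=cv2.resize(s[178:298,222:372],None,fx=5,fy=5,interpolation=cv2.INTER_CUBIC); cv2.imwrite("pics/sj.png",b)
cv2.imwrite("pics/st.png",a)
```

```text
(no output)
```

View pics/sj.png

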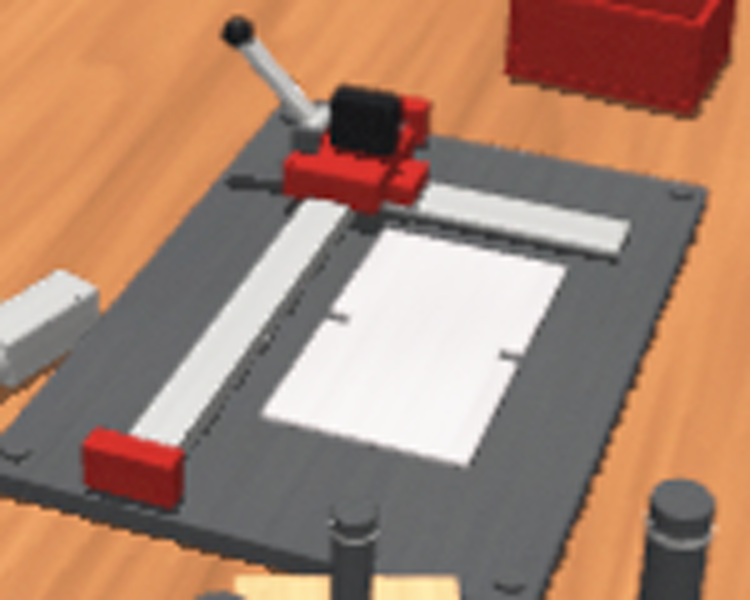

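View pics/st.png

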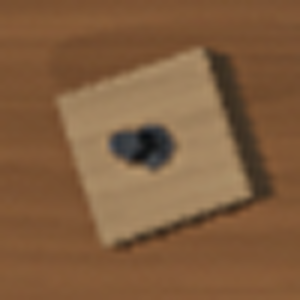

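The side crop shows the sheet's four corners, both notches at (339,318) and (511,355), and the lever ball at (238,31). The stand crop shows the four top corners and the scriber at (155,147). Next I'll fit the poses.

```bash
cat > h.py <<'E'
import numpy as np,cv2
from scipy.optimize import least_squares
from scipy.spatial.transform import Rotation as Ro
cam={n:np.load(f"{n}0.npz") for n in("top","side")}
def proj(n,X):
    c=cam[n]; return cv2.projectPoints(np.atleast_2d(np.asarray(X,float)),cv2.Rodrigues(c["R"])[0],c["t"],c["K"],c["dist_coeffs"])[0][:,0]
def px(p,o,s): return (np.asarray(p,float)+.5)/s-.5+np.array(o)
def ray(n,p,z):
    c=cam[n]; d=cv2.undistortPoints(np.array([[p]],float),c["K"],c["dist_coeffs"])[0,0]
    d=c["R"].T@np.r_[d,1]; o=-c["R"].T@c["t"]; return o+d*(z-o[2])/d[2]
def tf(q,L): # x,y,yaw
    c,s=np.cos(q[2]),np.sin(q[2]); L=np.atleast_2d(np.asarray(L,float))
    return np.c_[q[0]+c*L[:,0]-s*L[:,1],q[1]+s*L[:,0]+c*L[:,1],L[:,2]]
E
python3 - <<'E'
from h import *
oj=((206,180),6);os=((222,178),5);ot=((150,225),6);oc=((225,260),4)
bed=[(.112,.17,.012),(.112,-.17,.012),(-.122,-.17,.012),(-.122,.17,.012)]
bt=px([(65,38),(736,70),(717,537),(35,503)],*oj)
sheet=[(.045,.08,.015),(.045,-.08,.015),(-.045,-.08,.015),(-.045,.08,.015)]
sht=px([(192,233),(518,251),(510,433),(183,416)],*oj); shs=px([(262,415),(386,230),(567,268),(469,466)],*os)
def F(p,use):
    r=[]
    sh=np.array(sheet)+[p[3],p[4],0]; no=np.array([(.04,0,.015),(-.04,0,.015)])+[p[3],p[4],0]
    if "t" in use: r+=[proj("top",tf(p,bed))-bt,proj("top",tf(p,sh))-sht, proj("top",tf(p,no))-px([(354,252),(346,413)],*oj)]
    if "s" in use: r+=[proj("side",tf(p,sh))-shs,proj("side",tf(p,[bed[2]]))-px([(706,188)],*os),proj("side",tf(p,no))-px([(339,318),(511,355)],*os)]
    return np.concatenate(r).ravel()
for u in("t","s","ts"):
    f=least_squares(F,[.55,0,0,-.03,0],args=(u,)); print(u,f.x.round(4),np.degrees(f.x[2]).round(2),np.abs(f.fun).max().round(2)); 
p=f.x
# edge (guiding, top corner z .019), local y
inv=lambda X:(np.c_[np.cos(p[2]),np.sin(p[2]),-np.sin(p[2]),np.cos(p[2])].reshape(2,2)@(X[:2]-p[:2]))
for c in[(547,268),(538,474),(605,268),(597,476)]: print("edge top",inv(ray("top",px(c,*oj),.019)).round(4))
for c in[(385,208),(612,252)]: print("edge side",inv(ray("side",px(c,*os),.019)).round(4))
print("blk",[inv(ray("top",px(c,*oj),.04)).round(4) for c in[(519,140),(642,145)]])
print("notches",inv(ray("top",px((354,252),*oj),.015)).round(4),inv(ray("top",px((346,413),*oj),.015)).round(4))
# lever ball triangulate
g=least_squares(lambda X:np.r_[proj("top",X)[0]-px((591,52),*oj),proj("side",X)[0]-px((238,31),*os)],[.65,-.1,.1]);print("ball",g.x.round(4),inv(g.x).round(4),g.fun.round(1))
sq=np.array([(.0375,.0375,.066),(.0375,-.0375,.066),(-.0375,-.0375,.066),(-.0375,.0375,.066)])
def G(q,u):
    r=[]
    if "t" in u:r+=[proj("top",tf(q,sq))-px([(57,97),(208,48),(252,197),(105,246)],*ot)]
    if "s" in u:r+=[proj("side",tf(q,sq))[[1,2,0]]-px([(177,133),(355,133),(195,264)],*oc)] if 0 else [proj("side",np.r_[tf(q,[(0,0,.068)]),tf(q,[(0,0,.126)])])-px([(268,192),(270,80)],*oc)]
    return np.concatenate(r).ravel()
for u in("t","ts"):
    f=least_squares(G,[.5,.2,.3],args=(u,));print("stand",u,f.x.round(4),f.fun.round(1))
print("side stand proj",((proj("side",tf(f.x,sq))-[225,260]+.5)*4-.5).round(0).tolist())
print("handle from top",ray("top",px((125,145),*ot),.126).round(4),"side",ray("side",px((270,80),*oc),.126).round(4))
E
```

```text
t [ 0.5226  0.0342 -0.0517 -0.0297  0.0171] -2.96 0.51
s [ 0.5224  0.0399 -0.0484 -0.0309  0.0146] -2.78 0.35
ts [ 0.5227  0.0347 -0.0513 -0.0307  0.0177] -2.94 0.9
edge top [ 0.0069 -0.0792]
edge top [-0.0949 -0.0795]
edge top [ 0.0083 -0.108 ]
edge top [-0.0944 -0.1085]
edge side [ 0.0188 -0.0733]
edge side [-0.094  -0.0761]
blk [array([ 0.0676, -0.0621]), array([ 0.068 , -0.1225])]
notches [0.0105 0.0169] [-0.0695  0.0167]
ball [ 0.6231 -0.0643  0.09  ] [ 0.1053 -0.0936] [ 0.  0. -0. -0.]
stand t [0.4511 0.3063 0.3189] [ 0.4 -0.  -0.3  0.1  0.   0.  -0.1 -0.1]
stand ts [0.4512 0.3083 0.319 ] [-0.3 -0.  -1.   0.1 -0.7 -0.  -0.7 -0.1 -0.  -1.1  0.5 -1. ]
side stand proj [[173.0, 258.0], [178.0, 129.0], [354.0, 130.0], [367.0, 260.0]]
handle from top [0.4509 0.3068 0.126 ] side [0.4512 0.3108 0.126 ]
```

Emit:
play_rows(plan="0 0 0 0 0 0.84 -1;0 0 0 0 0 0.84 -1;0 0 0 0 0 0.84 -1;0 0 0 0 0 0.84 -1;0 0 0 0 0 0 -1", newtons=30)

```text
t: 0.52
eef_pos: [0.149, -0.6067, 0.2051]
tcp_rot: [[0.998, -0.056, -0.0], [-0.056, -0.998, 0.001], [-0.0, -0.001, -1.0]]
contact_force: [0.1, -0.6, 0.6]
width: 0.0942
gripper_force: 0.0
```

```bash
cat >> h.py <<'E'
from workcell import arm
J=np.array([.5227,.0347,-.0513])
def go(X,yaw=J[2]):
    s=arm.get_state(); R=s["tcp_rot"]
    c,n=np.cos(yaw),np.sin(yaw); T=np.array([[c,n,0],[n,-c,0],[0,0,-1]])
    print("t",round(s["t"],2),"pos",s["eef_pos"].round(4),"units",(R.T@(np.array(X)-s["eef_pos"])/.03).round(3),"rot",(Ro.from_matrix(R.T@T).as_rotvec(degrees=True)/5).round(3),"F",s["contact_force"].round(2),"w",round(s["width"],4))
E
python3 - <<'E'
from h import *
g=tf(J,[(.045,-.0935,.045)])[0]; print(g); go(g+[0,0,.08]); print(arm.get_state()["joint_pos"])
E
```

```text
[ 0.56284635 -0.06098448  0.045     ]
t 0.52 pos [ 0.149  -0.6067  0.2051] units [ 12.752 -18.935   2.678] rot [-0.008  0.004 -0.055] F [ 0.08 -0.58  0.63] w 0.0942
[ 71.36512206  23.92230243   2.67188838  92.56467868  -1.20073442
  63.58520847 -18.87280377]
```

Emit:
play_rows(plan="0.53 -0.79 0 0 0 0 -1;0.53 -0.79 0 0 0 0 -1;0.53 -0.79 0 0 0 0 -1;0.53 -0.79 0 0 0 0 -1;0.53 -0.79 0 0 0 0 -1;0.53 -0.79 0 0 0 0 -1;0.53 -0.79 0 0 0 0 -1;0.53 -0.79 0 0 0 0 -1")

```text
t: 1.18
eef_pos: [0.2865, -0.423, 0.2054]
tcp_rot: [[0.999, -0.05, -0.0], [-0.05, -0.999, 0.0], [-0.0, -0.0, -1.0]]
contact_force: [1.2, -0.7, -0.1]
width: 0.0943
gripper_force: 0.0
```

Emit:
play_rows(plan="0.53 -0.79 0 0 0 0 -1;0.53 -0.79 0 0 0 0 -1;0.53 -0.79 0 0 0 0 -1;0.53 -0.79 0 0 0 0 -1;0.53 -0.79 0 0 0 0 -1;0.53 -0.79 0 0 0 0 -1;0.53 -0.79 0 0 0 0 -1;0.53 -0.79 0 0 0 0 -1")

```text
t: 1.85
eef_pos: [0.4235, -0.2403, 0.2055]
tcp_rot: [[0.999, -0.05, -0.0], [-0.05, -0.999, -0.0], [-0.0, 0.0, -1.0]]
contact_force: [1.1, -0.7, 0.9]
width: 0.094
gripper_force: 0.0
```

Emit:
play_rows(plan="0.53 -0.79 0 0 0 0 -1;0.53 -0.79 0 0 0 0 -1;0.53 -0.79 0 0 0 0 -1;0.53 -0.79 0 0 0 0 -1;0.53 -0.79 0 0 0 0 -1;0.53 -0.79 0 0 0 0 -1;0.53 -0.79 0 0 0 0 -1;0.53 -0.79 0 0 0 0 -1")

```text
t: 2.52
eef_pos: [0.5605, -0.0577, 0.2054]
tcp_rot: [[0.999, -0.05, -0.0], [-0.05, -0.999, -0.0], [-0.0, 0.0, -1.0]]
contact_force: [0.1, 0.2, 0.2]
width: 0.0941
gripper_force: 0.0
```

Run:
```python
from h import *
g=tf(J,[(.045,-.0935,.045)])[0]; go(g)
```

```text
t 2.52 pos [ 0.5605 -0.0577  0.2054] units [0.084 0.105 5.345] rot [0.    0.002 0.019] F [0.14 0.18 0.18] w 0.0941
```

Emit:
play_rows(plan="0.08 0.1 0.9 0 0 0 -1;0 0 0.9 0 0 0 -1;0 0 0.9 0 0 0 -1;0 0 0.9 0 0 0 -1;0 0 0.9 0 0 0 -1;0 0 0.6 0 0 0 -1;0 0 0.2 0 0 0 -1;0 0 0 0 0 0 -1")

```text
t: 3.18
eef_pos: [0.5613, -0.0619, 0.0452]
tcp_rot: [[0.999, -0.051, -0.002], [-0.051, -0.999, 0.001], [-0.002, -0.0, -1.0]]
contact_force: [-0.6, -0.1, -0.2]
width: 0.0943
gripper_force: 0.0
```

Emit:
play_rows(plan="0 0 0 0 0 0 1;0 0 0 0 0 0 1;0 0 0 0 0 0 1;0 0 0 0 0 0 1;0 0 0 0 0 0 1;0 0 0 0 0 0 1;0 0 0 0 0 0 1;0 0 0 0 0 0 1", newtons=30)

```text
t: 3.85
eef_pos: [0.5622, -0.0621, 0.0465]
tcp_rot: [[0.999, -0.052, 0.0], [-0.052, -0.999, 0.0], [0.0, -0.0, -1.0]]
contact_force: [1.0, -0.5, 0.7]
width: 0.0439
gripper_force: 0.0
```

Run:
```python
from h import *
g=tf(J,[(.045,-.0935,.045)])[0]; go(g)
print(tf(J,[(.045,.0172-.014,.045)]))
```

```text
t 3.85 pos [ 0.5622 -0.0621  0.0465] units [ 0.02  -0.037  0.051] rot [-0.    -0.001 -0.013] F [ 1.   -0.53  0.66] w 0.0439
[[0.56780489 0.0355883  0.045     ]]
```

Emit:
play_rows(plan="0 0 0 0 0 0 1;0 0 0 0 0 0 1;0 0 0 0 0 0 1;0 0 0 0 0 0 1;0 0 0 0 0 0 1;0 0 0 0 0 0 1;0 0 0 0 0 0 1;0 0 0 0 0 0 1")

```text
t: 4.52
eef_pos: [0.5622, -0.0611, 0.0464]
tcp_rot: [[0.999, -0.052, 0.0], [-0.052, -0.999, 0.001], [-0.0, -0.001, -1.0]]
contact_force: [1.0, 5.3, -0.4]
width: 0.0158
gripper_force: 30.0
```

Run:
```python
from h import *
g=tf(J,[(.045,-.0935,.045)])[0]; go(g)
s=arm.snapshot("top"); cv2.imwrite("pics/top1.png",s["image"])
```

```text
t 4.52 pos [ 0.5622 -0.0611  0.0464] units [ 0.021 -0.005  0.047] rot [-0.011  0.    -0.004] F [ 0.99  5.34 -0.38] w 0.0158
```

Emit:
play_rows(plan="0 -0.4 0 0 0 0 1;0 -0.4 0 0 0 0 1;0 -0.4 0 0 0 0 1;0 -0.4 0 0 0 0 1;0 -0.4 0 0 0 0 1;0 -0.4 0 0 0 0 1;0 -0.4 0 0 0 0 1;0 -0.4 0 0 0 0 1")

```text
t: 5.23
eef_pos: [0.5669, 0.0324, 0.0464]
tcp_rot: [[0.999, -0.054, -0.001], [-0.054, -0.999, -0.002], [-0.001, 0.002, -1.0]]
contact_force: [-3.0, -10.0, 2.6]
width: 0.016
gripper_force: 30.0
```

Emit:
play_rows(plan="0 0 0 0 0 0 1;0 0 0 0 0 0 1;0 0 0 0 0 0 1")

```text
t: 5.48
eef_pos: [0.5671, 0.0349, 0.0464]
tcp_rot: [[0.999, -0.051, 0.0], [-0.051, -0.999, 0.001], [-0.0, -0.001, -1.0]]
contact_force: [0.6, 6.3, -0.9]
width: 0.0159
gripper_force: 30.0
```

Run:
```python
from h import *
go(tf(J,[(.045,.0030,.0465)])[0])
for n,r in(("top",(200,265,220,320)),("side",(200,275,250,365))):
    s=arm.snapshot(n); cv2.imwrite(f"pics/{n}2.png",s["image"])
a=cv2.imread("pics/top2.png");b=cv2.imread("pics/side2.png")
a=cv2.resize(a[215:255,240:290],(500,400),interpolation=cv2.INTER_CUBIC)
b=cv2.resize(b[205:265,275:355],(800,600),interpolation=cv2.INTER_CUBIC)
cv2.imwrite("pics/c2a.png",a);cv2.imwrite("pics/c2b.png",b)
```

```text
t 5.48 pos [0.5671 0.0349 0.0464] units [ 0.022 -0.018 -0.003] rot [-0.016  0.001 -0.001] F [ 0.62  6.26 -0.93] w 0.0159
```

View pics/c2b.png

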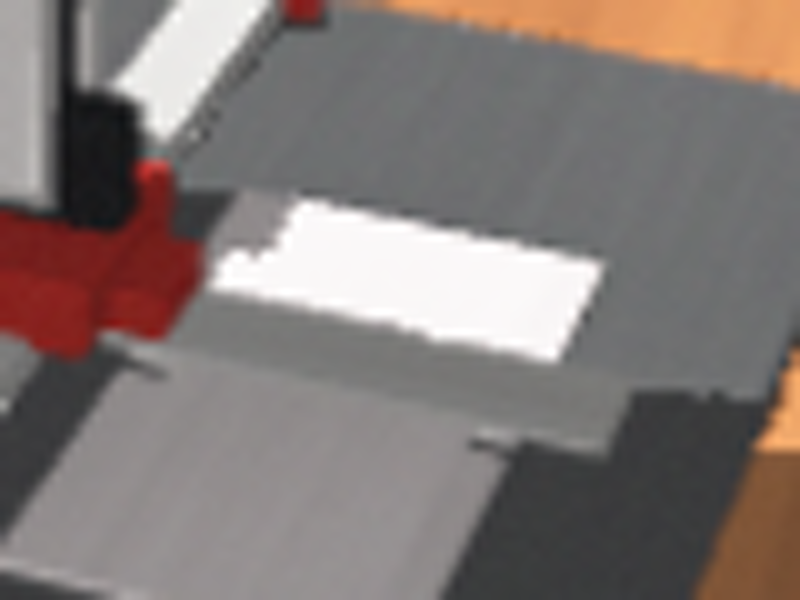

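The side crop shows the guiding edge crossing the notches, with about half of each still visible at (140,365) and (490,442). For a precise check I'll release, move the arm clear and measure.

Emit:
play_rows(plan="0 0 0 0 0 0 -0.2;0 0 0 0 0 0 -0.2;0 0 0 0 0 0 -0.2;0 0 0 0 0 0 -0.2;0 0 -0.8 0 0 0 -0.2;0 0 -0.9 0 0 0 -0.2;0 0 -0.9 0 0 0 -0.2;0 0 -0.9 0 0 0 -0.2")

```text
t: 6.25
eef_pos: [0.5669, 0.0336, 0.1526]
tcp_rot: [[0.999, -0.053, -0.0], [-0.053, -0.999, 0.0], [-0.0, -0.0, -1.0]]
contact_force: [0.2, -0.1, -0.3]
width: 0.056
gripper_force: 0.0
```

Emit:
play_rows(plan="0 0.9 0 0 0 0 -0.2;0 0.9 0 0 0 0 -0.2;0 0.9 0 0 0 0 -0.2;0 0.9 0 0 0 0 -0.2;0 0.9 0 0 0 0 -0.2;0 0.9 0 0 0 0 -0.2;0 0.9 0 0 0 0 -0.2;0 0.9 0 0 0 0 -0.2")

```text
t: 6.92
eef_pos: [0.5555, -0.1835, 0.1515]
tcp_rot: [[0.999, -0.053, 0.0], [-0.053, -0.999, -0.0], [0.0, 0.0, -1.0]]
contact_force: [0.3, 0.5, 0.1]
width: 0.0563
gripper_force: 0.0
```

Run:
```python
from h import *
for n in("top","side"):
    s=arm.snapshot(n); cv2.imwrite(f"pics/{n}3.png",s["image"])
a=cv2.imread("pics/top3.png");b=cv2.imread("pics/side3.png")
a=cv2.resize(a[185:265,235:295],(450,600),interpolation=cv2.INTER_CUBIC)
b=cv2.resize(b[220:260,280:342][:,:],None,fx=5.645*0+5.6,fy=5.6,interpolation=cv2.INTER_CUBIC)
c=np.zeros((600,800,3),np.uint8);c[:,:450]=a;c[:b.shape[0],452:452+b.shape[1]]=b[:, :348]
cv2.imwrite("pics/c3.png",c)
```

```text
(no output)
```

View pics/c3.png

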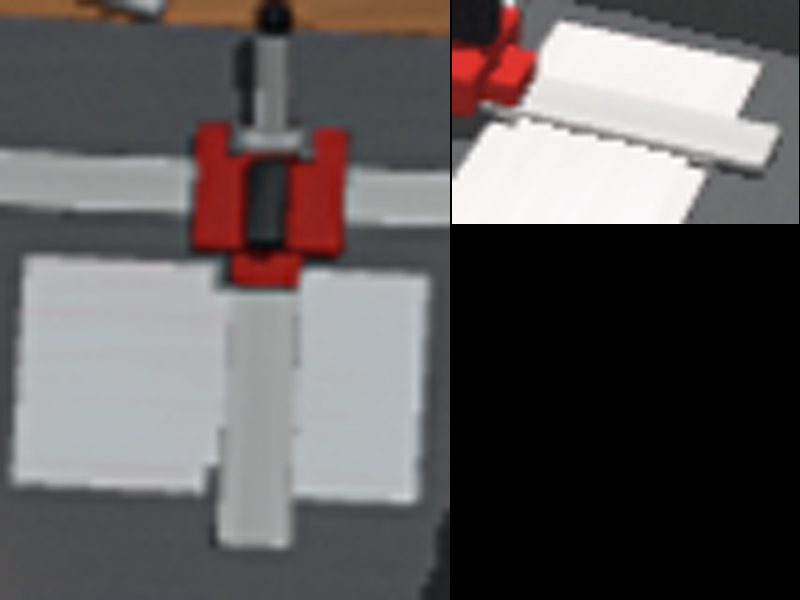

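The top part of the crop shows the guiding edge near (221,470) and the notch's left side near (207,470). I'll refine both with sub-pixel profiles.

```bash
cat > m.py <<'E'
from h import *
from scipy.ndimage import map_coordinates
def cross(im,n,x,y0,y1,z):
    ys=np.arange(y0,y1,.0003); P=proj(n,tf(J,np.c_[np.full_like(ys,x),ys,np.full_like(ys,z)]))
    v=map_coordinates(im,[P[:,1],P[:,0]],order=1); h=(v.max()+v.min())/2
    i=np.where(np.diff(np.sign(v-h)))[0]
    return [ (ys[k]+.0003*(h-v[k])/(v[k+1]-v[k]))*1e3 for k in i]
def rep(f,n,ye):
    im=cv2.cvtColor(cv2.imread(f),cv2.COLOR_BGR2GRAY).astype(float)
    md=lambda xs,a,b,z:np.median([np.mean(c) for x in xs if (c:=cross(im,n,x,a,b,z))])
    sx=np.arange(-.065,.001,.004)
    L=md(sx,.085,.110,.015);Rr=md(sx,-.08,-.052,.015)
    xs=np.arange(-.092,-.081,.002)
    a=md(xs,ye-.008,ye+.010,.019);b=md(xs,ye-.036,ye-.02,.019)
    print(f,"sheet",L.round(2),Rr.round(2),"mid",((L+Rr)/2).round(2),"rule",a.round(2),b.round(2),"edge from centre",((a+b)/2+14).round(2))
    return im
E
python3 - <<'E'
from m import *
im=rep("pics/top0.png","top",-.0793); 
print("notch",[np.round(cross(im,"top",x,.008,.026,.015),2) for x in(-.073,-.071,-.069,.009,.011,.013)])
rep("pics/top3.png","top",.0165)
rep("pics/side0.png","side",-.075);rep("pics/side3.png","side",.019)
E
```

```text
pics/top0.png sheet 97.47 -71.39 mid 13.04 rule -79.74 -107.47 edge from centre -79.61
notch [array([13.27, 20.91]), array([13.41, 20.73]), array([13.29, 20.63]), array([13.23, 21.22]), array([13.36, 21.09]), array([13.51, 20.97])]
pics/top3.png sheet 97.51 -64.21 mid 16.65 rule 14.68 -14.26 edge from centre 14.21
pics/side0.png sheet 100.52 -62.82 mid 18.85 rule -75.19 -105.76 edge from centre -76.48
pics/side3.png sheet 100.58 -62.8 mid 18.89 rule 18.11 -12.33 edge from centre 16.89
```

Run:
```python
from m import *
def prof(f,n,x,y0,y1,z,st=.001):
    im=cv2.cvtColor(cv2.imread(f),cv2.COLOR_BGR2GRAY).astype(float)
    ys=np.arange(y0,y1,st);P=proj(n,tf(J,np.c_[np.full_like(ys,x),ys,np.full_like(ys,z)]))
    return map_coordinates(im,[P[:,1],P[:,0]],order=1).round(0).astype(int).tolist()
for x in(-.088,-.07,-.065,-.05,-.03):
    print(x,"top3 y 8..25",prof("pics/top3.png","top",x,.008,.026,.019))
print("top3 -y side, -22..-6",[prof("pics/top3.png","top",x,-.022,-.005,.019) for x in(-.084,-.09)])
print("top0 +y -88..-71",[prof("pics/top0.png","top",x,-.088,-.070,.019) for x in(-.088,-.07)])
print("top0 -y -116..-100",[prof("pics/top0.png","top",x,-.116,-.099,.019) for x in(-.084,-.09)])
for x in(-.07,-.03): print("side3 y8..28",prof("pics/side3.png","side",x,.008,.028,.019))
print("side0 nearnotch y10..28",prof("pics/side0.png","side",-.07,.010,.028,.015))
```

```text
-0.088 top3 y 8..25 [164, 165, 167, 165, 160, 156, 135, 106, 78, 71, 73, 74, 75, 76, 78, 78, 78, 78]
-0.07 top3 y 8..25 [161, 161, 160, 160, 151, 140, 129, 115, 99, 83, 92, 108, 123, 143, 163, 184, 187, 186]
-0.065 top3 y 8..25 [161, 161, 160, 158, 152, 143, 133, 126, 123, 120, 125, 136, 147, 158, 168, 178, 182, 182]
-0.05 top3 y 8..25 [161, 162, 160, 157, 154, 152, 150, 149, 157, 168, 179, 182, 183, 183, 183, 183, 182, 182]
-0.03 top3 y 8..25 [160, 161, 162, 163, 165, 166, 169, 175, 180, 182, 182, 182, 182, 181, 181, 181, 181, 181]
top3 -y side, -22..-6 [[79, 78, 77, 77, 82, 86, 92, 108, 123, 138, 147, 156, 164, 163, 162, 161, 160], [77, 77, 76, 78, 82, 87, 96, 112, 128, 142, 152, 162, 167, 165, 164, 163, 162]]
top0 +y -88..-71 [[153, 154, 156, 158, 158, 155, 152, 141, 118, 95, 79, 74, 69, 68, 69, 71, 72, 71], [152, 154, 155, 157, 158, 157, 154, 151, 133, 102, 72, 61, 63, 65, 68, 69, 71, 72]]
top0 -y -116..-100 [[74, 72, 71, 72, 74, 75, 86, 98, 110, 126, 142, 158, 158, 157, 155, 155, 155], [72, 72, 71, 71, 70, 71, 80, 90, 101, 122, 143, 161, 160, 159, 158, 158, 158]]
side3 y8..28 [225, 226, 227, 227, 227, 226, 225, 208, 191, 174, 157, 154, 154, 153, 150, 140, 130, 124, 122, 142]
side3 y8..28 [225, 226, 226, 226, 226, 224, 217, 202, 187, 171, 156, 154, 158, 169, 186, 209, 226, 237, 241, 243]
side0 nearnotch y10..28 [245, 245, 244, 232, 218, 203, 187, 170, 153, 137, 124, 140, 169, 196, 223, 235, 237, 239]
```

The edge sits about 2.6 mm short (-y side) of the notch centre in both views, probably from kickback at release. I'll re-grip and correct it gently.

Emit:
play_rows(plan="0 -0.9 0 0 0 0 -0.2;0 -0.9 0 0 0 0 -0.2;0 -0.9 0 0 0 0 -0.2;0 -0.9 0 0 0 0 -0.2;0 -0.9 0 0 0 0 -0.2;0 -0.9 0 0 0 0 -0.2;0 -0.9 0 0 0 0 -0.2;0 -0.9 0 0 0 0 -0.2")

```text
t: 7.68
eef_pos: [0.567, 0.0354, 0.1516]
tcp_rot: [[0.999, -0.052, 0.0], [-0.052, -0.999, 0.0], [0.0, -0.0, -1.0]]
contact_force: [0.3, -0.2, -0.5]
width: 0.0568
gripper_force: 0.0
```

Emit:
play_rows(plan="0 0 0.9 0 0 0 -0.2;0 0 0.9 0 0 0 -0.2;0 0 0.9 0 0 0 -0.2;0 0 0.7 0 0 0 -0.2;0 0 0.1 0 0 0 -0.2;0 0 0 0 0 0 -0.2")

```text
t: 8.18
eef_pos: [0.5665, 0.0341, 0.0458]
tcp_rot: [[0.999, -0.052, -0.002], [-0.052, -0.999, 0.0], [-0.002, -0.0, -1.0]]
contact_force: [0.5, -0.4, 1.4]
width: 0.0565
gripper_force: 0.0
```

Run:
```python
from h import *
go(tf(J,[(.045,.0005,.0465)])[0])
```

```text
t 8.18 pos [0.5665 0.0341 0.0458] units [ 0.041  0.039 -0.025] rot [-0.001  0.024 -0.009] F [ 0.47 -0.43  1.37] w 0.0565
```

Emit:
play_rows(plan="0 0 0 0 0 0 1;0 0 0 0 0 0 1;0 0 0 0 0 0 1;0 0 0 0 0 0 1;0 0 0 0 0 0 1;0 0 0 0 0 0 1;0 0 0 0 0 0 1;0 0 0 0 0 0 1", newtons=15)

```text
t: 8.85
eef_pos: [0.5673, 0.0341, 0.0467]
tcp_rot: [[0.999, -0.052, 0.0], [-0.052, -0.999, 0.0], [0.0, -0.0, -1.0]]
contact_force: [-1.8, 1.4, 5.2]
width: 0.0159
gripper_force: 15.0
```

Emit:
play_rows(plan="0 0 0 0 0 0 1;0 0 0 0 0 0 1")

```text
t: 9.02
eef_pos: [0.5673, 0.034, 0.0467]
tcp_rot: [[0.999, -0.052, 0.0], [-0.052, -0.999, 0.0], [0.0, -0.0, -1.0]]
contact_force: [-0.9, 1.3, 5.5]
width: 0.0157
gripper_force: 15.0
```

Run:
```python
from h import *
go(tf(J,[(.045,.0031,.0465)])[0])
s=arm.snapshot("side"); cv2.imwrite("pics/side4.png",s["image"])
```

```text
t 9.02 pos [0.5673 0.034  0.0467] units [ 0.013 -0.049  0.008] rot [-0.003 -0.003 -0.011] F [-0.9   1.28  5.46] w 0.0157
```

Emit:
play_rows(plan="0 -0.02 0 0 0 0 1;0 -0.02 0 0 0 0 1;0 -0.02 0 0 0 0 1;0 -0.02 0 0 0 0 1;0 0 0 0 0 0 1;0 0 0 0 0 0 1")

```text
t: 9.57
eef_pos: [0.5674, 0.035, 0.0468]
tcp_rot: [[0.999, -0.053, -0.0], [-0.053, -0.999, -0.001], [0.0, 0.001, -1.0]]
contact_force: [-2.1, -6.1, 7.6]
width: 0.016
gripper_force: 15.0
```

Run:
```python
from h import *
go(tf(J,[(.045,.0031,.0465)])[0])
```

```text
t 9.57 pos [0.5674 0.035  0.0468] units [ 0.012 -0.018  0.009] rot [ 0.015 -0.001 -0.024] F [-2.14 -6.07  7.65] w 0.016
```

Emit:
play_rows(plan="0 -0.01 0 0 0 0 1;0 -0.01 0 0 0 0 1;0 0 0 0 0 0 1;0 0 0 0 0 0 1;0 0.02 0 0 0 0 1;0 0.02 0 0 0 0 1;0 0 0 0 0 0 1")

```text
t: 10.15
eef_pos: [0.5674, 0.0355, 0.0467]
tcp_rot: [[0.999, -0.053, 0.0], [-0.053, -0.999, -0.0], [0.0, 0.0, -1.0]]
contact_force: [-1.4, -1.4, 6.3]
width: 0.0156
gripper_force: 15.0
```

Run:
```python
from m import *
go(tf(J,[(.045,.0031,.0465)])[0])
s=arm.snapshot("side"); cv2.imwrite("pics/side5.png",s["image"])
im=cv2.cvtColor(s["image"],cv2.COLOR_BGR2GRAY)
```

```text
t 10.15 pos [0.5674 0.0355 0.0467] units [ 0.013 -0.001  0.007] rot [ 0.001 -0.002 -0.015] F [-1.44 -1.37  6.32] w 0.0156
```

Emit:
play_rows(plan="0 0 0 0 0 0 -0.2;0 0 0 0 0 0 -0.2;0 0 0 0 0 0 -0.2;0 0 0 0 0 0 -0.2;0 0 -0.8 0 0 0 -0.2;0 0 -0.9 0 0 0 -0.2;0 0 -0.9 0 0 0 -0.2;0 0 -0.9 0 0 0 -0.2")

```text
t: 10.87
eef_pos: [0.567, 0.0357, 0.1526]
tcp_rot: [[0.999, -0.052, -0.001], [-0.052, -0.999, 0.0], [-0.001, -0.0, -1.0]]
contact_force: [-0.3, -0.2, -0.6]
width: 0.0562
gripper_force: 0.0
```

Emit:
play_rows(plan="0 0.9 0 0 0 0 1;0 0.9 0 0 0 0 1;0 0.9 0 0 0 0 1;0 0.9 0 0 0 0 1;0 0.9 0 0 0 0 1;0 0.9 0 0 0 0 1;0 0.9 0 0 0 0 1;0 0.9 0 0 0 0 1")

```text
t: 11.53
eef_pos: [0.5557, -0.1814, 0.1514]
tcp_rot: [[0.999, -0.052, -0.0], [-0.052, -0.999, 0.0], [-0.0, -0.0, -1.0]]
contact_force: [-0.2, 0.1, 0.9]
width: 0.0064
gripper_force: 0.0
```

```bash
cat > chk.py <<'E'
from m import *
import sys
k=sys.argv[1]
for n in("top","side"): cv2.imwrite(f"pics/{n}{k}.png",arm.snapshot(n)["image"])
def half(f,n,x,y0,y1,z):
    im=cv2.cvtColor(cv2.imread(f),cv2.COLOR_BGR2GRAY).astype(float); return np.round(cross(im,n,x,y0,y1,z),2).tolist()
for f in("top3.png",f"top{k}.png"): print(f,[half("pics/"+f,"top",x,.008,.026,.019) for x in(-.084,-.088,-.092)],[half("pics/"+f,"top",x,-.022,-.003,.019) for x in(-.084,-.088,-.092)])
for f in("side3.png",f"side{k}.png"): print(f,[half("pics/"+f,"side",x,.008,.022,.019) for x in(-.07,-.05,-.03)],[half("pics/"+f,"side",x,-.022,-.003,.019) for x in(-.084,-.088,-.092)])
E
python3 chk.py 6
python3 - <<'E'
from h import *
go(tf(J,[(.125,.0031,.12)])[0])
E
```

```text
top3.png [[14.95], [14.56], [14.38]] [[-14.2], [-14.41], [-14.12]]
top6.png [[14.84], [14.66], [14.52]] [[-13.19], [-13.39], [-13.24]]
side3.png [[16.1], [15.99, 20.93], [15.78]] [[-11.38], [-12.24], [-12.86]]
side6.png [[16.59], [17.01], [16.15]] [[-11.07], [-11.75], [-11.47]]
t 11.63 pos [ 0.555  -0.1849  0.1512] units [ 2.666 -7.378  1.026] rot [ 0.017  0.007 -0.077] F [ 0.42 -0.64  0.38] w 0.0008
```

Run:
```python
from m import *
def P(k,x,y0,y1,z=.019):
    im=cv2.cvtColor(cv2.imread(f"pics/{k}.png"),cv2.COLOR_BGR2GRAY).astype(float)
    ys=np.arange(y0,y1,.001);p=proj("side",tf(J,np.c_[np.full_like(ys,x),ys,np.full_like(ys,z)]))
    return map_coordinates(im,[p[:,1],p[:,0]],order=1).round(0).astype(int).tolist()
for k in("side2","side3","side4","side5","side6"):
    for x in(-.09,-.07): print(k,x,P(k,x,-.02,-.004),P(k,x,.010,.024))
a=cv2.imread("pics/top6.png");b=cv2.imread("pics/side6.png")
a=cv2.resize(a[230:265,250:278],None,fx=14,fy=14,interpolation=cv2.INTER_CUBIC)
c=cv2.imread("pics/side5.png")
f=lambda b:cv2.resize(b[230:260,290:333],None,fx=9,fy=9,interpolation=cv2.INTER_CUBIC)
o=np.zeros((600,800,3),np.uint8);o[:490,:392]=a;o[:270,400:787]=f(b);o[280:550,400:787]=f(c);cv2.imwrite("pics/c6.png",o)
```

```text
side2 -0.09 [113, 113, 114, 114, 114, 114, 115, 117, 118, 119, 120, 120, 121, 121, 121, 121] [122, 122, 123, 123, 124, 127, 130, 133, 136, 127, 112, 96, 81, 73]
side2 -0.07 [247, 247, 247, 247, 247, 238, 226, 212, 196, 180, 164, 150, 136, 125, 123, 122] [122, 122, 122, 123, 123, 127, 131, 136, 141, 146, 151, 154, 155, 143]
side3 -0.09 [108, 108, 109, 109, 109, 115, 135, 157, 180, 204, 211, 217, 221, 225, 226, 225] [226, 226, 225, 224, 222, 207, 188, 169, 151, 132, 114, 96, 78, 72]
side3 -0.07 [243, 243, 243, 243, 243, 242, 240, 239, 237, 234, 232, 229, 228, 226, 226, 225] [227, 227, 227, 226, 225, 208, 191, 174, 157, 154, 154, 153, 150, 140]
side4 -0.09 [113, 113, 113, 113, 113, 114, 116, 117, 119, 121, 121, 122, 122, 123, 122, 121] [123, 123, 124, 124, 125, 127, 128, 128, 127, 116, 101, 86, 73, 67]
side4 -0.07 [247, 247, 247, 247, 247, 233, 215, 195, 174, 158, 148, 139, 130, 122, 121, 121] [123, 123, 124, 125, 125, 129, 132, 136, 140, 145, 150, 153, 155, 143]
side5 -0.09 [114, 114, 114, 114, 113, 113, 115, 116, 117, 118, 119, 120, 121, 122, 122, 122] [123, 123, 122, 122, 121, 124, 128, 131, 135, 128, 115, 102, 88, 79]
side5 -0.07 [246, 246, 247, 247, 247, 240, 231, 219, 207, 192, 175, 158, 143, 130, 127, 125] [123, 123, 123, 124, 124, 126, 129, 132, 136, 141, 147, 152, 155, 143]
side6 -0.09 [108, 108, 108, 109, 109, 114, 131, 148, 167, 186, 196, 205, 213, 221, 223, 224] [226, 226, 226, 226, 227, 213, 197, 179, 160, 142, 123, 105, 86, 76]
side6 -0.07 [243, 243, 243, 243, 243, 242, 240, 239, 237, 235, 233, 231, 229, 227, 226, 225] [226, 226, 226, 226, 226, 213, 198, 181, 164, 158, 156, 153, 150, 139]
```

View pics/c6.png

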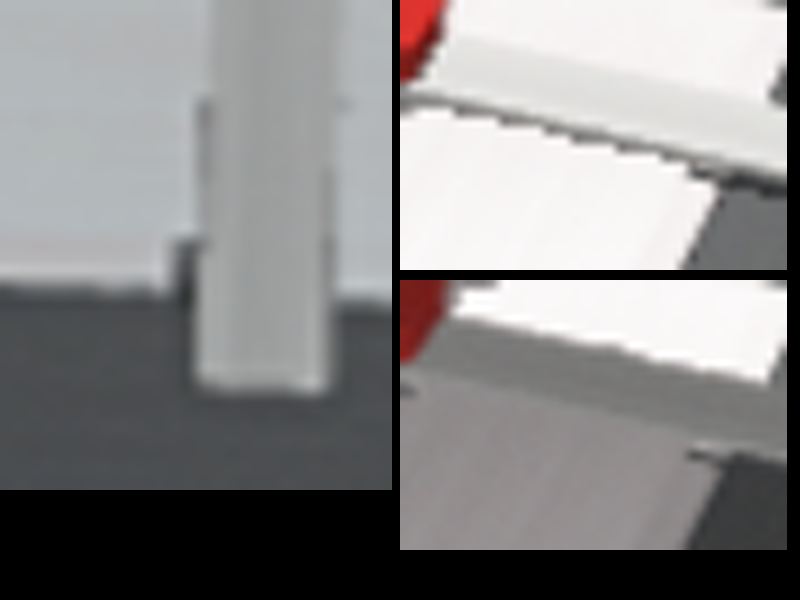

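The top crop shows the notch's left side at (170,270) and the edge at (200,270), so about 6 mm of the notch is still showing. Both cameras put the edge 2.3 mm short. The arm's displacement shows the top camera reads 2.3 mm low in y relative to the arm, because the first grasp pushed the bar. I'll re-grip and move it a further +2.3 mm.

Emit:
play_rows(plan="0 -0.9 0 0 0 0 -0.3;0 -0.9 0 0 0 0 -0.3;0 -0.9 0 0 0 0 -0.3;0 -0.9 0 0 0 0 -0.3;0 -0.9 0 0 0 0 -0.3;0 -0.9 0 0 0 0 -0.3;0 -0.9 0 0 0 0 -0.3;0 -0.9 0 0 0 0 -0.3")

```text
t: 12.3
eef_pos: [0.567, 0.0375, 0.1515]
tcp_rot: [[0.999, -0.052, -0.0], [-0.052, -0.999, 0.0], [-0.0, -0.0, -1.0]]
contact_force: [-0.1, -0.6, -0.2]
width: 0.0509
gripper_force: 0.0
```

Emit:
play_rows(plan="0 0 0.9 0 0 0 -0.3;0 0 0.9 0 0 0 -0.3;0 0 0.9 0 0 0 -0.3;0 0 0.7 0 0 0 -0.3;0 0 0.1 0 0 0 -0.3;0 0 0 0 0 0 -0.3;0 0 0 0 0 0 1;0 0 0 0 0 0 1")

```text
t: 12.97
eef_pos: [0.5682, 0.0358, 0.048]
tcp_rot: [[0.999, -0.052, 0.002], [-0.052, -0.999, 0.0], [0.002, -0.0, -1.0]]
contact_force: [-0.6, -0.6, 1.1]
width: 0.0511
gripper_force: 0.0
```

Emit:
play_rows(plan="0 0 0 0 0 0 1;0 0 0 0 0 0 1;0 0 0 0 0 0 1;0 0 0 0 0 0 1;0 0 0 0 0 0 1;0 0 0 0 0 0 1;0 0 0 0 0 0 1;0 0 0 0 0 0 1")

```text
t: 13.63
eef_pos: [0.5673, 0.0356, 0.0466]
tcp_rot: [[0.999, -0.052, -0.0], [-0.052, -0.999, -0.0], [-0.0, 0.0, -1.0]]
contact_force: [-1.2, -0.2, 4.5]
width: 0.0154
gripper_force: 15.0
```

Run:
```python
from h import *
go(tf(J,[(.045,.0054,.0465)])[0])
```

```text
t 13.63 pos [0.5673 0.0356 0.0466] units [ 0.017 -0.074  0.002] rot [ 0.     0.001 -0.013] F [-1.25 -0.19  4.53] w 0.0154
```

Emit:
play_rows(plan="0 -0.02 0 0 0 0 1;0 -0.02 0 0 0 0 1;0 -0.02 0 0 0 0 1;0 -0.02 0 0 0 0 1;0 -0.02 0 0 0 0 1;0 -0.02 0 0 0 0 1;0 0 0 0 0 0 1;0 0 0 0 0 0 1")

```text
t: 14.3
eef_pos: [0.5675, 0.0381, 0.0466]
tcp_rot: [[0.999, -0.053, -0.0], [-0.053, -0.999, -0.001], [-0.0, 0.001, -1.0]]
contact_force: [-2.8, -6.0, 5.6]
width: 0.0156
gripper_force: 15.0
```

Run:
```python
from h import *
go(tf(J,[(.045,.0054,.0465)])[0])
```

```text
t 14.3 pos [0.5675 0.0381 0.0466] units [0.016 0.01  0.003] rot [ 0.014  0.002 -0.022] F [-2.75 -6.03  5.64] w 0.0156
```

Target passed by 0.3 mm, which is acceptable. I'll relax, release and check it.

Emit:
play_rows(plan="0 0.02 0 0 0 0 1;0 0.02 0 0 0 0 1;0 0 0 0 0 0 1;0 0 0 0 0 0 -0.2;0 0 0 0 0 0 -0.2;0 0 0 0 0 0 -0.2;0 0 0 0 0 0 -0.2;0 0 -0.8 0 0 0 -0.2")

```text
t: 14.97
eef_pos: [0.5651, 0.0378, 0.0672]
tcp_rot: [[0.999, -0.052, -0.006], [-0.052, -0.999, -0.0], [-0.006, 0.0, -1.0]]
contact_force: [-1.2, 0.1, -1.0]
width: 0.0458
gripper_force: 0.0
```

Emit:
play_rows(plan="0 0 -0.9 0 0 0 -0.2;0 0 -0.9 0 0 0 -0.2;0 0 -0.9 0 0 0 -0.2;0 0.9 0 0 0 0 1;0 0.9 0 0 0 0 1;0 0.9 0 0 0 0 1;0 0.9 0 0 0 0 1;0 0.9 0 0 0 0 1")

```text
t: 15.63
eef_pos: [0.5601, -0.0981, 0.1515]
tcp_rot: [[0.999, -0.052, -0.0], [-0.052, -0.999, -0.0], [-0.0, 0.0, -1.0]]
contact_force: [0.2, 0.3, 1.2]
width: 0.0262
gripper_force: 0.0
```

Emit:
play_rows(plan="0 0.9 0 0 0 0 1;0 0.9 0 0 0 0 1;0 0.9 0 0 0 0 1;0 0 0 0 0 0 1")

```text
t: 15.97
eef_pos: [0.5551, -0.1835, 0.1512]
tcp_rot: [[0.998, -0.058, -0.001], [-0.058, -0.998, -0.002], [-0.001, 0.002, -1.0]]
contact_force: [-0.2, -0.7, -0.2]
width: 0.0013
gripper_force: 0.0
```

```bash
python3 chk.py 7
python3 - <<'E'
from m import *
J2=J+[0,.0023,0]
go(tf(J2,[(.045+.026+.056,.0031,.125)])[0])
a=cv2.imread("pics/top7.png");b=cv2.imread("pics/side7.png")
a=cv2.resize(a[230:265,250:278],None,fx=14,fy=14,interpolation=cv2.INTER_CUBIC)
f=lambda b:cv2.resize(b[230:260,290:333],None,fx=9,fy=9,interpolation=cv2.INTER_CUBIC)
o=np.zeros((600,800,3),np.uint8);o[:490,:392]=a;o[:270,400:787]=f(b);cv2.imwrite("pics/c7.png",o)
E
```

```text
top3.png [[14.95], [14.56], [14.38]] [[-14.2], [-14.41], [-14.12]]
top7.png [[18.06], [18.14], [17.96]] [[-10.56], [-10.53], [-10.72]]
side3.png [[16.1], [15.99, 20.93], [15.78]] [[-11.38], [-12.24], [-12.86]]
side7.png [[19.57], [19.56], [19.52]] [[-9.54], [-8.59], [-8.87]]
t 16.07 pos [ 0.5558 -0.1785  0.1512] units [ 2.741 -7.228  0.874] rot [-0.001  0.004 -0.034] F [0.98 0.33 1.13] w 0.0006
```

View pics/c7.png

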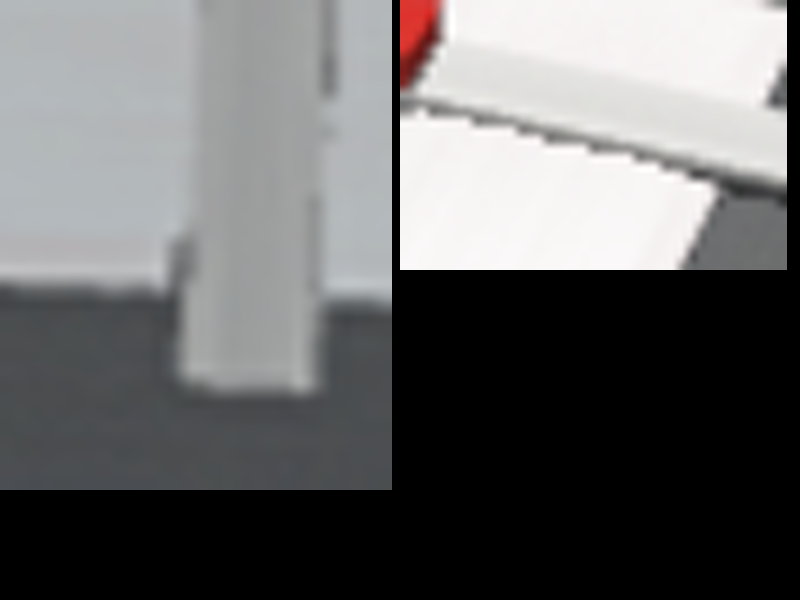

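The crop shows about 3.3 mm of the notch left of the edge (170 to 185), so the edge is about 0.4 mm too far. I'll make one small back-correction, then go straight to the lever.

Emit:
play_rows(plan="0 -0.9 0 0 0 0 -0.3;0 -0.9 0 0 0 0 -0.3;0 -0.9 0 0 0 0 -0.3;0 -0.9 0 0 0 0 -0.3;0 -0.9 0 0 0 0 -0.3;0 -0.9 0 0 0 0 -0.3;0 -0.9 0 0 0 0 -0.3;0 -0.9 0 0 0 0 -0.3")

```text
t: 16.73
eef_pos: [0.567, 0.0408, 0.1516]
tcp_rot: [[0.999, -0.051, 0.0], [-0.051, -0.999, 0.0], [0.0, -0.0, -1.0]]
contact_force: [0.0, -0.6, -0.1]
width: 0.0509
gripper_force: 0.0
```

Emit:
play_rows(plan="0 0 0.9 0 0 0 -0.3;0 0 0.9 0 0 0 -0.3;0 0 0.9 0 0 0 -0.3;0 0 0.7 0 0 0 -0.3;0 0 0.1 0 0 0 -0.3;0 0 0 0 0 0 -0.3;0 0 0 0 0 0 1;0 0 0 0 0 0 1")

```text
t: 17.4
eef_pos: [0.5682, 0.0385, 0.048]
tcp_rot: [[0.999, -0.052, 0.002], [-0.052, -0.999, 0.0], [0.002, -0.0, -1.0]]
contact_force: [-0.6, 1.2, 0.3]
width: 0.0513
gripper_force: 0.0
```

Emit:
play_rows(plan="0 0 0 0 0 0 1;0 0 0 0 0 0 1;0 0 0 0 0 0 1;0 0 0 0 0 0 1;0 0 0 0 0 0 1;0 0 0 0 0 0 1;0 0 0 0 0 0 1;0 0 0 0 0 0 1")

```text
t: 18.07
eef_pos: [0.5675, 0.038, 0.0466]
tcp_rot: [[0.999, -0.052, 0.0], [-0.052, -0.999, 0.0], [0.0, -0.0, -1.0]]
contact_force: [-0.8, 0.6, 4.2]
width: 0.0162
gripper_force: 15.0
```

Run:
```python
from h import *
go(tf(J,[(.045,.0052,.0465)])[0])
```

```text
t 18.07 pos [0.5675 0.038  0.0466] units [0.015 0.014 0.002] rot [-0.    -0.001 -0.013] F [-0.75  0.61  4.16] w 0.0162
```

Emit:
play_rows(plan="0 0.02 0 0 0 0 1;0 0.02 0 0 0 0 1;0 0.015 0 0 0 0 1;0 0 0 0 0 0 1;0 0 0 0 0 0 1")

```text
t: 18.48
eef_pos: [0.5675, 0.0376, 0.0466]
tcp_rot: [[0.999, -0.052, 0.0], [-0.052, -0.999, 0.001], [0.0, -0.001, -1.0]]
contact_force: [-0.7, 6.2, 3.3]
width: 0.0161
gripper_force: 15.0
```

Run:
```python
from h import *
go(tf(J,[(.045,.0052,.0465)])[0])
```

```text
t 18.48 pos [0.5675 0.0376 0.0466] units [ 0.015 -0.002  0.003] rot [-0.015 -0.004 -0.003] F [-0.67  6.24  3.32] w 0.0161
```

Emit:
play_rows(plan="0 -0.02 0 0 0 0 1;0 -0.02 0 0 0 0 1;0 0 0 0 0 0 1;0 0 0 0 0 0 -0.4;0 0 0 0 0 0 -0.4;0 0 0 0 0 0 -0.4;0 0 0 0 0 0 -0.4;0 0 -0.8 0 0 0 -0.4")

```text
t: 19.15
eef_pos: [0.5651, 0.0372, 0.0672]
tcp_rot: [[0.999, -0.052, -0.006], [-0.052, -0.999, -0.0], [-0.006, 0.001, -1.0]]
contact_force: [-1.4, 0.0, -0.7]
width: 0.0456
gripper_force: 0.0
```

Emit:
play_rows(plan="0 0 -0.9 0 0 0 1;0 0 -0.9 0 0 0 1;0 0 -0.9 0 0 0 1;0.65 0 0 0 0 0 1;0.65 0 0 0 0 0 1;0.67 0 0 0 0 0 1;0 0 0 0 0 0 1;0 0 0 0 0 0 1")

```text
t: 19.82
eef_pos: [0.6265, 0.0344, 0.1509]
tcp_rot: [[0.999, -0.053, -0.001], [-0.053, -0.999, 0.0], [-0.001, -0.0, -1.0]]
contact_force: [0.1, 0.3, -1.2]
width: 0.0011
gripper_force: 0.0
```

Run:
```python
from h import *
go(tf(J,[(.104,.0052,.110)])[0])
```

```text
t 19.82 pos [0.6265 0.0344 0.1509] units [ 0.011 -0.004  1.363] rot [-0.002  0.008 -0.015] F [ 0.07  0.33 -1.23] w 0.0011
```

Emit:
play_rows(plan="0 0 0.7 0 0 0 1;0 0 0.66 0 0 0 1;0.21 0 0.3 0 0 0 1;0.22 0 0.3 0 0 0 1;0.17 0 0.3 0 0 0 1;0.16 0 0.3 0 0 0 1;0 0 0 0 0 0 1")

```text
t: 20.4
eef_pos: [0.6497, 0.0332, 0.0732]
tcp_rot: [[0.999, -0.053, -0.001], [-0.053, -0.999, 0.0], [-0.001, -0.0, -1.0]]
contact_force: [-0.1, -0.1, 0.2]
width: 0.0002
gripper_force: 0.0
```

Emit:
play_rows(plan="0.07 0 0.3 0 0 0 1;0.06 0 0.3 0 0 0 1;0 0 0.05 0 0 0 1;0 0 0.05 0 0 0 1;0 0 0 0 0 0 1;0 0 0 0 0 0 1")

```text
t: 20.9
eef_pos: [0.6535, 0.0331, 0.0542]
tcp_rot: [[0.999, -0.052, 0.001], [-0.052, -0.999, 0.0], [0.001, -0.0, -1.0]]
contact_force: [1.6, -0.6, 7.9]
width: 0.0004
gripper_force: 4.0
```

Emit:
play_rows(plan="0 0 0.05 0 0 0 1;0 0 0.05 0 0 0 1;0 0 0 0 0 0 1;0 0 0 0 0 0 1")

```text
t: 21.23
eef_pos: [0.654, 0.0332, 0.0525]
tcp_rot: [[0.999, -0.052, 0.002], [-0.052, -0.999, -0.0], [0.002, -0.0, -1.0]]
contact_force: [-4.8, -1.7, 24.5]
width: 0.0007
gripper_force: 12.2
```

Run:
```python
from h import *
go([.4512,.3086,.16])
```

```text
t 21.23 pos [0.654  0.0332 0.0525] units [-7.224 -8.814 -3.598] rot [-0.    -0.026 -0.013] F [-4.79 -1.69 24.5 ] w 0.0007
```

Emit:
play_rows(plan="0 0 -0.5 0 0 0 1;0 0 -0.9 0 0 0 1;0 0 -0.9 0 0 0 1;0 0 -0.9 0 0 0 1;0 0 -0.9 0 0 0 1;0 0 0 0 0 0 1")

```text
t: 21.73
eef_pos: [0.6548, 0.0335, 0.1788]
tcp_rot: [[0.999, -0.052, 0.006], [-0.052, -0.999, 0.0], [0.006, -0.001, -1.0]]
contact_force: [0.9, 0.3, 0.2]
width: 0.0003
gripper_force: 0.0
```

Run:
```python
from h import *
for tip,top in(((266,380),(266,302)),((347.5,356),(358,279))):
    b=ray("side",tip,0); print("base",b.round(3))
    f=least_squares(lambda h:proj("side",b+[0,0,h[0]])[0]-top,[.12]); print("h",f.x)
    print("top view px",proj("top",[b,b+[0,0,f.x[0]]]).round(0).tolist())
print(arm.get_state()["joint_pos"])
go([.4512,.3086,.18])
# lever ball check
s=arm.snapshot("side"); cv2.imwrite("pics/side8.png",s["image"]);cv2.imwrite("pics/top8.png",arm.snapshot("top")["image"])
for n,J2 in(("side",J+[0,.0018,0]),("top",J)):
    im=cv2.imread(f"pics/{n}8.png").max(2)
    for th in(0,.15,.3):
        c=tf(J2,[(.071+.06*np.cos(th),.0032,.047+.06*np.sin(th))]); u,v=proj(n,c)[0].round().astype(int); print(n,th,u,v,im[v-1:v+2,u-1:u+2].ravel().tolist())
```

```text
base [0.461 0.405 0.   ]
h [0.15906905]
top view px [[148.0, 246.0], [132.0, 245.0]]
base [0.351 0.319 0.   ]
h [0.16059597]
top view px [[176.0, 283.0], [162.0, 286.0]]
[   8.45051098   29.52220533  -19.75228967   88.98635114   10.80081964
   63.02666599 -106.7892038 ]
t 21.73 pos [0.6548 0.0335 0.1788] units [-7.258 -8.802 -0.076] rot [-0.009 -0.068 -0.012] F [0.89 0.31 0.21] w 0.0003
side 0 243 216 [204, 159, 43, 198, 89, 33, 201, 103, 25]
side 0.15 243 212 [229, 226, 221, 227, 222, 211, 223, 214, 197]
side 0.3 244 209 [231, 229, 227, 230, 227, 224, 228, 225, 219]
top 0 271 180 [72, 74, 74, 73, 74, 73, 72, 73, 74]
top 0.15 271 180 [72, 74, 74, 73, 74, 73, 72, 73, 74]
top 0.3 271 180 [72, 74, 74, 73, 74, 73, 72, 73, 74]
```

Emit:
play_rows(plan="-0.6 -0.73 0 0 0 0 -0.2;-0.6 -0.73 0 0 0 0 -0.2;-0.6 -0.73 0 0 0 0 -0.2;-0.6 -0.73 0 0 0 0 -0.2;-0.6 -0.73 0 0 0 0 -0.2;-0.6 -0.73 0 0 0 0 -0.2;-0.6 -0.73 0 0 0 0 -0.2;-0.6 -0.73 0 0 0 0 -0.2")

```text
t: 22.5
eef_pos: [0.5167, 0.2161, 0.1723]
tcp_rot: [[0.999, -0.052, -0.002], [-0.052, -0.999, -0.001], [-0.002, 0.001, -1.0]]
contact_force: [0.9, -0.0, 0.6]
width: 0.051
gripper_force: 0.0
```

Emit:
play_rows(plan="-0.6 -0.73 0 0 0 0 -0.2;-0.6 -0.73 0 0 0 0 -0.2;-0.6 -0.73 0 0 0 0 -0.2;-0.6 -0.73 0 0 0 0 -0.2;0 0 0 0 0 0 -0.2;0 0 0 0 0 0 -0.2")

```text
t: 23.0
eef_pos: [0.4497, 0.3075, 0.1726]
tcp_rot: [[0.999, -0.05, -0.002], [-0.05, -0.999, -0.001], [-0.002, 0.001, -1.0]]
contact_force: [0.5, -0.1, 0.6]
width: 0.0566
gripper_force: 0.0
```

Run:
```python
from h import *
go([.4515,.3090,.0775])
```

```text
t 23.0 pos [0.4497 0.3075 0.1726] units [ 0.064 -0.054  3.17 ] rot [0.008 0.021 0.019] F [ 0.48 -0.13  0.56] w 0.0566
```

Emit:
play_rows(plan="0.06 -0.05 0.7 0 0.02 0.02 -0.2;0 0 0.8 0 0 0 -0.2;0 0 0.8 0 0 0 -0.2;0 0 0.6 0 0 0 -0.2;0 0 0.27 0 0 0 -0.2;0 0 0 0 0 0 -0.2;0 0 0 0 0 0 1;0 0 0 0 0 0 1", newtons=40)

```text
t: 23.67
eef_pos: [0.4537, 0.3083, 0.0795]
tcp_rot: [[0.999, -0.055, 0.003], [-0.055, -0.999, 0.0], [0.003, -0.001, -1.0]]
contact_force: [-0.1, -1.0, -0.1]
width: 0.0467
gripper_force: 0.0
```

Emit:
play_rows(plan="0 0 0 0 0 0 1;0 0 0 0 0 0 1;0 0 0 0 0 0 1;0 0 0 0 0 0 1;0 0 0 0 0 0 1;0 0 0 0 0 0 1;0 0 0 0 0 0 1;0 0 0 0 0 0 1")

```text
t: 24.33
eef_pos: [0.4532, 0.3084, 0.0788]
tcp_rot: [[0.999, -0.054, 0.002], [-0.054, -0.999, 0.0], [0.002, -0.0, -1.0]]
contact_force: [-0.2, -0.6, 5.5]
width: 0.0131
gripper_force: 40.0
```

Run:
```python
from h import *
go([.4515,.3090,.0775]);s=arm.get_state();print(s["tcp_rot"].round(4).tolist(),s["gripper_force"])
```

```text
t 24.33 pos [0.4532 0.3084 0.0788] units [-0.059 -0.018  0.043] rot [-0.003 -0.023 -0.033] F [-0.21 -0.59  5.51] w 0.0131
[[0.9985, -0.0541, 0.002], [-0.0541, -0.9985, 0.0001], [0.002, -0.0002, -1.0]] 40.00132083892822
```

Emit:
play_rows(plan="0 0 -0.3 0 0 0 1;0 0 -0.5 0 0 0 1;0 0 -0.8 0 0 0 1;0 0 -0.8 0 0 0 1;0 0 -0.7 0 0 0 1;0 0 0 0 0 0 1")

```text
t: 24.83
eef_pos: [0.4542, 0.3093, 0.1758]
tcp_rot: [[0.999, -0.054, 0.006], [-0.054, -0.999, 0.003], [0.006, -0.003, -1.0]]
contact_force: [0.5, 0.1, 0.3]
width: 0.0138
gripper_force: 40.0
```

Run:
```python
from h import *
inv=lambda X,Q:(np.array([[np.cos(Q[2]),np.sin(Q[2])],[-np.sin(Q[2]),np.cos(Q[2])]])@(X[:2]-Q[:2])).round(4)
Js=J+[0,.0019,0]
for z in(.015,.019,.025,.03,.035,.04):
    print(z,"side lowR",inv(ray("side",px((63,105),(280,220),5.6),z),Js),"upR",inv(ray("side",px((81,65),(280,220),5.6),z),Js),"top L",inv(ray("top",px((232,286),(235,185),7.5),z),J),"R",inv(ray("top",px((300,288),(235,185),7.5),z),J),"sheetedge",inv(ray("top",px((300,268),(235,185),7.5),.015),J))
s=arm.snapshot("side");b=s["image"];cv2.imwrite("pics/side9.png",b);cv2.imwrite("pics/top9.png",arm.snapshot("top")["image"])
go([.4532,.3084,.165]);print(arm.get_state()["joint_pos"].round(1))
```

```text
0.015 side lowR [0.0098 0.0055] upR [ 0.0131 -0.0257] top L [0.0073 0.014 ] R [ 0.0078 -0.0131] sheetedge [ 0.0158 -0.0127]
0.019 side lowR [0.0078 0.0112] upR [ 0.0111 -0.0198] top L [0.007  0.0138] R [ 0.0075 -0.0132] sheetedge [ 0.0158 -0.0127]
0.025 side lowR [0.0049 0.0197] upR [ 0.0081 -0.0109] top L [0.0066 0.0136] R [ 0.0071 -0.0133] sheetedge [ 0.0158 -0.0127]
0.03 side lowR [0.0024 0.0268] upR [ 0.0056 -0.0035] top L [0.0062 0.0134] R [ 0.0067 -0.0134] sheetedge [ 0.0158 -0.0127]
0.035 side lowR [0.     0.0339] upR [0.0032 0.0038] top L [0.0059 0.0132] R [ 0.0064 -0.0135] sheetedge [ 0.0158 -0.0127]
0.04 side lowR [-0.0024  0.041 ] upR [0.0007 0.0112] top L [0.0055 0.013 ] R [ 0.006  -0.0136] sheetedge [ 0.0158 -0.0127]
t 24.93 pos [0.4532 0.3082 0.1723] units [-0.001 -0.006  0.245] rot [-0.006 -0.033 -0.035] F [-0.86  0.34 -1.01] w 0.0134
[ -15.1   20.1  -27.3  104.9   10.9   57.5 -140. ]
```

```bash
cat >> h.py <<'E'
A8=np.radians(8)
def tipgo(L,tilt=A8,o=(-.0021,0,.0748)):
    s=arm.get_state();R=s["tcp_rot"];c,n=np.cos(J[2]),np.sin(J[2]);T=np.array([[c,n,0],[n,-c,0],[0,0,-1]])@Ro.from_rotvec([-tilt,0,0]).as_matrix()
    o=np.array(o); tip=s["eef_pos"]+R@o; Q=np.array([[c,n,0],[-n,c,0],[0,0,1]])
    tl=Q@(tip-[J[0],J[1],0]); want=tf(J,[L])[0]; tcp=want-T@o
    print("t",round(s["t"],2),"tip local mm",(tl*1e3).round(2),"rot",(Ro.from_matrix(R.T@T).as_rotvec(degrees=True)/5).round(3),"units cur axes",(R.T@(tcp-s["eef_pos"])/.03).round(3),"| jig-axis shift mm",((Q@(tcp-s["eef_pos"]))*1e3).round(2),"F jig",(Q@s["contact_force"]).round(2))
E
python3 - <<'E'
from h import *
tipgo((.006,.0232,.06))
E
```

```text
t 24.93 tip local mm [-85.31 269.65  97.53] rot [-1.606 -0.031 -0.037] units cur axes [3.071 7.858 1.28 ] | jig-axis shift mm [  91.53 -235.99  -38.27] F jig [-0.88  0.29 -1.01]
```

Emit:
play_rows(plan="0.3 0.78 0 0 0 0 1;0.3 0.78 0 0 0 0 1;0.3 0.78 0 0 0 0 1;0.3 0.78 0 0 0 0 1;0.3 0.78 0 0 0 0 1;0.3 0.78 0 0 0 0 1;0.3 0.78 0 0 0 0 1;0.3 0.78 0 0 0 0 1")

```text
t: 25.6
eef_pos: [0.5143, 0.116, 0.1707]
tcp_rot: [[0.999, -0.054, -0.0], [-0.054, -0.999, -0.0], [-0.0, 0.0, -1.0]]
contact_force: [-0.8, 1.2, -0.7]
width: 0.0136
gripper_force: 40.0
```

Emit:
play_rows(plan="0.3 0.78 0 0 0 0 1;0.3 0.7 0 0 0 0 1;0 0 0 -0.55 0 0 1;0 0 0 -0.55 0 0 1;0 0 0 -0.5 -0.03 -0.03 1;0 0 0 0 0 0 1;0 0 0 0 0 0 1")

```text
t: 26.18
eef_pos: [0.5297, 0.0727, 0.1708]
tcp_rot: [[0.999, -0.05, -0.01], [-0.05, -0.989, -0.138], [-0.003, 0.138, -0.99]]
contact_force: [-0.4, 0.3, -0.2]
width: 0.0133
gripper_force: 40.0
```

Run:
```python
from h import *
tipgo((.006,.0232,.03))
```

```text
t 26.18 tip local mm [ 2.78 27.95 96.72] rot [-0.012  0.032  0.014] units cur axes [ 0.107 -0.153  2.224] | jig-axis shift mm [  3.01  -4.68 -66.72] F jig [-0.44  0.28 -0.17]
```

Emit:
play_rows(plan="0.1 -0.15 0.5 0 0.03 0 1;0 0 0.6 0 0 0 1;0 0 0.6 0 0 0 1;0 0 0.4 0 0 0 1;0 0 0.12 0 0 0 1;0 0 0 0 0 0 1;0 0 0 0 0 0 1")

```text
t: 26.77
eef_pos: [0.5334, 0.0671, 0.1056]
tcp_rot: [[0.999, -0.052, -0.005], [-0.052, -0.989, -0.138], [0.002, 0.139, -0.99]]
contact_force: [0.9, 0.2, 0.3]
width: 0.0133
gripper_force: 40.0
```

Run:
```python
from h import *
tipgo((.006,.0207,.018))
for n in("top","side"): cv2.imwrite(f"pics/{n}10.png",arm.snapshot(n)["image"])
```

```text
t 26.77 tip local mm [ 7.03 22.58 31.56] rot [-0.007 -0.019 -0.009] units cur axes [-0.031 -0.002  0.456] | jig-axis shift mm [ -0.91  -1.84 -13.57] F jig [0.88 0.2  0.29]
```

Emit:
play_rows(plan="-0.03 0 0.2 0 0 0 1;0 0 0.2 0 0 0 1;0 0 0.05 0 0 0 1;0 0 0 0 0 0 1;0 0 0 0 0 0 1")

```text
t: 27.28
eef_pos: [0.5321, 0.0653, 0.0916]
tcp_rot: [[0.999, -0.051, -0.006], [-0.051, -0.989, -0.139], [0.001, 0.139, -0.99]]
contact_force: [-1.0, 0.2, -1.3]
width: 0.0132
gripper_force: 40.0
```

Emit:
play_rows(plan="0 -0.006 0.04 0 0 0 1;0 -0.006 0.04 0 0 0 1;0 0 0 0 0 0 1;0 0 0 0 0 0 1")

```text
t: 27.62
eef_pos: [0.5322, 0.0654, 0.0893]
tcp_rot: [[0.999, -0.051, -0.006], [-0.051, -0.989, -0.139], [0.001, 0.139, -0.99]]
contact_force: [-0.5, 1.0, -0.7]
width: 0.0132
gripper_force: 40.0
```

Run:
```python
from h import *
tipgo((.006,.0207,.015))
```

```text
t 27.62 tip local mm [ 5.87 20.7  15.26] rot [-0.001 -0.016 -0.004] units cur axes [ 0.008 -0.001  0.009] | jig-axis shift mm [ 0.23  0.   -0.26] F jig [-0.56  0.99 -0.71]
```

Emit:
play_rows(plan="0 -0.002 0.015 0 0 0 1;0 0 0 0 0 0 1;0 0 0 0 0 0 1")

```text
t: 27.87
eef_pos: [0.5321, 0.0654, 0.0889]
tcp_rot: [[0.999, -0.051, -0.006], [-0.051, -0.989, -0.139], [0.001, 0.139, -0.99]]
contact_force: [-0.8, -0.2, 0.3]
width: 0.0132
gripper_force: 40.0
```

Emit:
play_rows(plan="0 -0.002 0.015 0 0 0 1;0 0 0 0 0 0 1;0 0 0 0 0 0 1")

```text
t: 28.12
eef_pos: [0.5322, 0.0653, 0.0885]
tcp_rot: [[0.999, -0.051, -0.006], [-0.051, -0.989, -0.139], [0.001, 0.139, -0.99]]
contact_force: [-0.3, 0.2, 1.9]
width: 0.0137
gripper_force: 40.0
```

Run:
```python
from h import *
tipgo((.006,.0207,.015))
```

```text
t 28.12 tip local mm [ 5.91 20.69 14.4 ] rot [-0.001 -0.016 -0.005] units cur axes [ 0.007  0.002 -0.02 ] | jig-axis shift mm [0.2  0.01 0.59] F jig [-0.32  0.14  1.91]
```

Emit:
play_rows(plan="0 -0.002 0.015 0 0 0 1;0 0 0 0 0 0 1;0 0 0 0 0 0 1")

```text
t: 28.37
eef_pos: [0.5322, 0.0653, 0.088]
tcp_rot: [[0.999, -0.051, -0.006], [-0.051, -0.989, -0.139], [0.002, 0.139, -0.99]]
contact_force: [-0.9, 0.0, 2.9]
width: 0.0134
gripper_force: 40.0
```

Run:
```python
from h import *
tipgo((.006,.0207,.015))
```

```text
t 28.37 tip local mm [ 5.96 20.68 13.97] rot [-0.001 -0.017 -0.005] units cur axes [ 0.005  0.004 -0.034] | jig-axis shift mm [0.16 0.02 1.03] F jig [-0.91 -0.04  2.87]
```

Emit:
play_rows(plan="0 0.006 -0.045 0 0 0 1;-0.05 0 0 0 0 0 1;0 0 0 0 0 0 1;0 -0.004 0.03 0 0 0 1;0 0 0 0 0 0 1;0 0 0 0 0 0 1")

```text
t: 28.87
eef_pos: [0.5306, 0.0654, 0.0884]
tcp_rot: [[0.999, -0.051, -0.006], [-0.051, -0.989, -0.139], [0.001, 0.139, -0.99]]
contact_force: [-0.6, -1.2, 1.9]
width: 0.0133
gripper_force: 40.0
```

Emit:
play_rows(plan="0 -0.002 0.015 0 0 0 1;0 0 0 0 0 0 1;0 0 0 0 0 0 1")

```text
t: 29.12
eef_pos: [0.5307, 0.0654, 0.088]
tcp_rot: [[0.999, -0.051, -0.006], [-0.051, -0.989, -0.139], [0.001, 0.139, -0.99]]
contact_force: [-0.4, -0.2, 2.6]
width: 0.0135
gripper_force: 40.0
```

Run:
```python
from h import *
tipgo((.005,.0207,.015))
```

```text
t 29.12 tip local mm [ 4.39 20.67 13.94] rot [-0.    -0.016 -0.004] units cur axes [ 0.024  0.004 -0.035] | jig-axis shift mm [0.71 0.04 1.05] F jig [-0.35 -0.19  2.6 ]
```

The force rises steadily once the tip is below about 15 mm at both x positions, so the tip is on the metal. I'll lift, go back to the notch end slightly closer to the edge, set down and draw slowly.

Emit:
play_rows(plan="0 0.006 -0.045 0 0 0 1;0.055 0.012 0 0 0 0 1;0 0 0 0 0 0 1;0 -0.004 0.03 0 0 0 1;0 -0.002 0.02 0 0 0 1;0 0 0.005 0 0 0 1;0 0 0 0 0 0 1;0 0 0 0 0 0 1")

```text
t: 29.78
eef_pos: [0.5324, 0.0649, 0.0878]
tcp_rot: [[0.999, -0.051, -0.006], [-0.051, -0.989, -0.139], [0.002, 0.139, -0.99]]
contact_force: [0.1, 0.1, 3.6]
width: 0.0134
gripper_force: 40.0
```

Run:
```python
from h import *
tipgo((.006,.0203,.0138))
```

```text
t 29.78 tip local mm [ 6.15 20.29 13.74] rot [-0.001 -0.018 -0.004] units cur axes [-0.001 -0.    -0.002] | jig-axis shift mm [-0.03  0.02  0.06] F jig [0.08 0.11 3.57]
```

Emit:
play_rows(plan="-0.027 0 0 0 0 0 1;-0.027 0 0 0 0 0 1;-0.027 0 0 0 0 0 1;-0.027 0 0 0 0 0 1;-0.027 0 0 0 0 0 1;-0.027 0 0 0 0 0 1;-0.027 0 0 0 0 0 1;-0.027 0 0 0 0 0 1")

```text
t: 30.45
eef_pos: [0.5258, 0.0653, 0.0878]
tcp_rot: [[0.999, -0.051, -0.006], [-0.051, -0.989, -0.139], [0.002, 0.139, -0.99]]
contact_force: [3.6, 0.2, 4.3]
width: 0.0133
gripper_force: 40.0
```

Run:
```python
from h import *
tipgo((-.0005,.0203,.0138))
```

```text
t 30.45 tip local mm [-0.42 20.33 13.7 ] rot [-0.002 -0.018 -0.004] units cur axes [ 0.001  0.001 -0.003] | jig-axis shift mm [ 0.04 -0.02  0.09] F jig [3.55 0.4  4.35]
```

Run:
```python
from h import *
Js=J+[0,-.0004,0]  # side frame ~ arm -0.4
im=arm.snapshot("side")["image"];cv2.imwrite("pics/side11.png",im);g=cv2.cvtColor(im,cv2.COLOR_BGR2GRAY)
s=arm.get_state();R=s["tcp_rot"]
pts=[s["eef_pos"]+R@np.array([-.0021,0,d]) for d in(.0748,.06,.045,.03,.015)]
print(proj("side",np.array(pts)-[0,.0004,0]).round(1).tolist())
u,v=proj("side",pts[0])[0].round().astype(int);print(u,v)
for r in range(v-26,v+7): print(r,' '.join(f"{x:3d}" for x in g[r,u-14:u+12]))
```

```text
[[293.2, 242.6], [293.1, 237.7], [293.0, 232.6], [292.9, 227.3], [292.7, 222.0]]
293 243
217  35  35  37  41  49  95 157 162 163 163 164 163 163 154 117 109  68  99 113 113 113 113 113 112 113 113
218  29  28  28  28  33  51  75  93 124 141 153 156 162 154 117 113  88  87  98 113 111 112 112 112 115 112
219  30  26  26  26  26  27  30  38  57  79  96  99 121 137 126 126  90  61  73  96 113 111 112 111 112 112
220  26  26  24  27  24  24  28  25  30  55  65  64  74  81  81  89  66  59  67  91 114 111 114 114 112 112
221  26  26  25  26  27  27  26  24  31  54  61  61  65  67  66  66  62  61  66  89 111 113 113 113 111 109
222  30  25  24  24  28  23  24  25  25  44  59  63  62  63  63  62  62  61  67  97 111 113 113 110 110 112
223  26  27  24  27  23  26  27  24  22  40  67  64  64  63  64  64  65  68  87 117 141 111 111 111 111 110
224  27  30  26  27  24  24  28  24  22  38  64  81  74  81  83  81  90 105 117 179 241 237 220 208 148 140
225  28  25  27  29  27  24  26  26  23  39  56  64  94 128 130 125 109 111 144 228 247 247 246 247 245 245
226  22  27  26  28  27  25  26  25  29
[... 1852 characters left out ...]
 141 141 140 138 139 139 141 141 141 141 140 138 137
244  59  60  60  61  59  72 117 138 141 141 140 140 141 143 141 140 138 139 141 141 142 140 139 139 140 140
245 100  59  58  60  61  91 135 139 139 141 141 141 141 141 139 138 140 141 177 243 244 233 140 141 139 139
246 112 107 109 105 110 133 139 139 140 140 140 142 142 140 140 137 140 142 182 249 249 247 242 243 233 142
247 109  71  72  84 122 138 139 139 139 141 142 143 142 139 138 140 142 142 185 249 249 248 248 248 247 234
248 106  59  63  92 135 138 141 142 140 141 142 142 141 141 140 140 142 142 185 249 248 249 242 169 173 166
249  69  59  82 133 138 140 142 140 140 142 145 142 141 139 142 143 143 143 151 203 249 243 165 142 143 143
```

The side pixels show the scriber upright in the grip with its tip at about (293,242), right by the edge as predicted. I'll carry on drawing.

Emit:
play_rows(plan="-0.027 0 0 0 0 0 1;-0.027 0 0 0 0 0 1;-0.027 0 0 0 0 0 1;-0.027 0 0 0 0 0 1;-0.027 0 0 0 0 0 1;-0.027 0 0 0 0 0 1;-0.027 0 0 0 0 0 1;-0.027 0 0 0 0 0 1")

```text
t: 31.17
eef_pos: [0.5192, 0.0656, 0.0877]
tcp_rot: [[0.999, -0.051, -0.006], [-0.051, -0.989, -0.139], [0.001, 0.139, -0.99]]
contact_force: [3.2, 0.1, 3.8]
width: 0.0136
gripper_force: 40.0
```

Emit:
play_rows(plan="-0.027 0 0 0 0 0 1;-0.027 0 0 0 0 0 1;-0.027 0 0 0 0 0 1;-0.027 0 0 0 0 0 1;-0.027 0 0 0 0 0 1;-0.027 0 0 0 0 0 1;-0.027 0 0 0 0 0 1;-0.027 0 0 0 0 0 1")

```text
t: 31.83
eef_pos: [0.5128, 0.0659, 0.0877]
tcp_rot: [[0.999, -0.051, -0.006], [-0.051, -0.989, -0.139], [0.001, 0.139, -0.99]]
contact_force: [3.6, -0.4, 5.0]
width: 0.0136
gripper_force: 40.0
```

Emit:
play_rows(plan="-0.027 0 0 0 0 0 1;-0.027 0 0 0 0 0 1;-0.027 0 0 0 0 0 1;-0.027 0 0 0 0 0 1;-0.027 0 0 0 0 0 1;-0.027 0 0 0 0 0 1;-0.027 0 0 0 0 0 1;-0.027 0 0 0 0 0 1")

```text
t: 32.5
eef_pos: [0.5063, 0.0663, 0.0877]
tcp_rot: [[0.999, -0.051, -0.006], [-0.051, -0.989, -0.139], [0.001, 0.139, -0.99]]
contact_force: [4.0, 0.5, 4.8]
width: 0.0134
gripper_force: 40.0
```

Run:
```python
from h import *
tipgo((-.020,.0203,.0138))
```

```text
t 32.5 tip local mm [-19.95  20.27  13.63] rot [-0.001 -0.016 -0.005] units cur axes [ 0.002 -0.    -0.006] | jig-axis shift mm [0.06 0.03 0.16] F jig [3.92 0.66 4.79]
```

Emit:
play_rows(plan="-0.027 0 -0.004 0 0 0 1;-0.027 0 0 0 0 0 1;-0.027 0 0 0 0 0 1;-0.027 0 0 0 0 0 1;-0.027 0 0 0 0 0 1;-0.027 0 0 0 0 0 1;-0.027 0 0 0 0 0 1;-0.027 0 0 0 0 0 1")

```text
t: 33.17
eef_pos: [0.4998, 0.0666, 0.0878]
tcp_rot: [[0.999, -0.051, -0.006], [-0.052, -0.989, -0.139], [0.001, 0.139, -0.99]]
contact_force: [3.2, -0.4, 4.0]
width: 0.0135
gripper_force: 40.0
```

Emit:
play_rows(plan="-0.027 0 0 0 0 0 1;-0.027 0 0 0 0 0 1;-0.027 0 0 0 0 0 1;-0.027 0 0 0 0 0 1;-0.027 0 0 0 0 0 1;-0.027 0 0 0 0 0 1;-0.027 0 0 0 0 0 1;-0.027 0 0 0 0 0 1")

```text
t: 33.83
eef_pos: [0.4934, 0.0669, 0.0878]
tcp_rot: [[0.999, -0.051, -0.006], [-0.052, -0.989, -0.139], [0.001, 0.139, -0.99]]
contact_force: [2.9, 0.1, 3.7]
width: 0.0134
gripper_force: 40.0
```

Emit:
play_rows(plan="-0.027 0 0 0 0 0 1;-0.027 0 0 0 0 0 1;-0.027 0 0 0 0 0 1;-0.027 0 0 0 0 0 1;-0.027 0 0 0 0 0 1;-0.027 0 0 0 0 0 1;-0.027 0 0 0 0 0 1;-0.027 0 0 0 0 0 1")

```text
t: 34.5
eef_pos: [0.4869, 0.0673, 0.0878]
tcp_rot: [[0.999, -0.051, -0.006], [-0.052, -0.989, -0.139], [0.001, 0.139, -0.99]]
contact_force: [3.8, -1.2, 3.1]
width: 0.0134
gripper_force: 40.0
```

Emit:
play_rows(plan="-0.027 0 0 0 0 0 1;-0.027 0 0 0 0 0 1;-0.027 0 0 0 0 0 1;-0.027 0 0 0 0 0 1;-0.027 0 0 0 0 0 1;-0.027 0 0 0 0 0 1;-0.027 0 0 0 0 0 1;-0.027 0 0 0 0 0 1")

```text
t: 35.17
eef_pos: [0.4804, 0.0676, 0.0878]
tcp_rot: [[0.999, -0.051, -0.006], [-0.051, -0.989, -0.139], [0.001, 0.139, -0.99]]
contact_force: [3.3, -0.3, 3.0]
width: 0.0134
gripper_force: 40.0
```

Emit:
play_rows(plan="-0.027 0 0 0 0 0 1;-0.027 0 0 0 0 0 1;-0.027 0 0 0 0 0 1;-0.027 0 0 0 0 0 1;-0.027 0 0 0 0 0 1;-0.027 0 0 0 0 0 1;-0.027 0 0 0 0 0 1;-0.027 0 0 0 0 0 1")

```text
t: 35.83
eef_pos: [0.4739, 0.068, 0.0878]
tcp_rot: [[0.999, -0.051, -0.006], [-0.051, -0.989, -0.139], [0.001, 0.139, -0.99]]
contact_force: [2.8, -1.1, 4.4]
width: 0.0137
gripper_force: 40.0
```

Run:
```python
from h import *
tipgo((-.0655,.0203,.0138))
```

```text
t 35.83 tip local mm [-52.41  20.3   13.68] rot [-0.001 -0.015 -0.005] units cur axes [-0.433  0.001 -0.005] | jig-axis shift mm [-13.     0.     0.12] F jig [ 2.84 -0.92  4.39]
```

Emit:
play_rows(plan="-0.027 0 0 0 0 0 1;-0.027 0 0 0 0 0 1;-0.027 0 0 0 0 0 1;-0.027 0 0 0 0 0 1;-0.027 0 0 0 0 0 1;-0.027 0 0 0 0 0 1;-0.027 0 0 0 0 0 1;-0.027 0 0 0 0 0 1")

```text
t: 36.5
eef_pos: [0.4675, 0.0683, 0.0878]
tcp_rot: [[0.999, -0.051, -0.006], [-0.051, -0.989, -0.139], [0.001, 0.139, -0.99]]
contact_force: [2.7, -0.2, 3.8]
width: 0.0137
gripper_force: 40.0
```

Emit:
play_rows(plan="-0.027 0 0 0 0 0 1;-0.027 0 0 0 0 0 1;-0.027 0 0 0 0 0 1;-0.027 0 0 0 0 0 1;-0.027 0 0 0 0 0 1;-0.027 0 0 0 0 0 1")

```text
t: 37.0
eef_pos: [0.4626, 0.0685, 0.0878]
tcp_rot: [[0.999, -0.051, -0.006], [-0.051, -0.989, -0.139], [0.001, 0.139, -0.99]]
contact_force: [3.7, -0.6, 3.8]
width: 0.0136
gripper_force: 40.0
```

Emit:
play_rows(plan="-0.027 0 0 0 0 0 1;-0.027 0 0 0 0 0 1;-0.027 0 0 0 0 0 1;0 0 0 0 0 0 1")

```text
t: 37.33
eef_pos: [0.46, 0.0686, 0.0877]
tcp_rot: [[0.999, -0.051, -0.006], [-0.051, -0.989, -0.139], [0.001, 0.139, -0.99]]
contact_force: [2.0, -0.3, 4.3]
width: 0.0134
gripper_force: 40.0
```

Run:
```python
from h import *
tipgo((-.067,.0203,.0138))
im=arm.snapshot("top")["image"];cv2.imwrite("pics/top12.png",im)
```

```text
t 37.33 tip local mm [-66.38  20.28  13.63] rot [ 0.    -0.012 -0.004] units cur axes [-0.018  0.    -0.006] | jig-axis shift mm [-0.54  0.02  0.17] F jig [ 1.97 -0.22  4.34]
```

Emit:
play_rows(plan="-0.027 0 0 0 0 0 1;-0.027 0 0 0 0 0 1;0 0 0 0 0 0 1")

```text
t: 37.63
eef_pos: [0.4585, 0.0687, 0.0877]
tcp_rot: [[0.999, -0.051, -0.006], [-0.051, -0.989, -0.139], [0.001, 0.139, -0.99]]
contact_force: [2.2, -0.3, 3.7]
width: 0.0133
gripper_force: 40.0
```

Emit:
play_rows(plan="-0.027 0 0 0 0 0 1;-0.027 0 0 0 0 0 1;0 0 0 0 0 0 1;0 0 0 0 0 0 1")

```text
t: 37.97
eef_pos: [0.4568, 0.0688, 0.0877]
tcp_rot: [[0.999, -0.051, -0.006], [-0.052, -0.989, -0.139], [0.001, 0.139, -0.99]]
contact_force: [1.7, 0.4, 4.6]
width: 0.0132
gripper_force: 40.0
```

Contact persists even at the notch middle, so the scratch surface extends into the notches. My stroke began 4 mm short of the far notch's middle, so I'll retrace the whole line from there in the same direction. There is time for it.

Emit:
play_rows(plan="0 0.021 -0.15 0 0 0 1;0 0.021 -0.15 0 0 0 1;0.65 0 0 0 0 0 1;0.7 0 0 0 0 0 1;0.7 0 0 0 0 0 1;0.6 0 0 0 0 0 1;0 0 0 0 0 0 1;0 0 0 0 0 0 1")

```text
t: 38.63
eef_pos: [0.5363, 0.0646, 0.0967]
tcp_rot: [[0.999, -0.051, -0.007], [-0.052, -0.989, -0.139], [0.0, 0.139, -0.99]]
contact_force: [-0.8, 0.4, -0.7]
width: 0.0134
gripper_force: 40.0
```

Run:
```python
from h import *
tipgo((.0102,.0203,.0138))
```

```text
t 38.63 tip local mm [ 9.92 20.2  22.62] rot [-0.001 -0.002 -0.008] units cur axes [ 0.01  -0.044  0.291] | jig-axis shift mm [ 0.3   0.11 -8.82] F jig [-0.83  0.32 -0.67]
```

Emit:
play_rows(plan="0 -0.022 0.15 0 0 0 1;0 -0.012 0.08 0 0 0 1;0 -0.006 0.04 0 0 0 1;0 -0.003 0.02 0 0 0 1;0 0 0 0 0 0 1;0 0 0 0 0 0 1")

```text
t: 39.13
eef_pos: [0.5362, 0.0648, 0.0882]
tcp_rot: [[0.999, -0.051, -0.006], [-0.051, -0.989, -0.139], [0.001, 0.139, -0.99]]
contact_force: [-2.2, 0.3, 2.4]
width: 0.0134
gripper_force: 40.0
```

Run:
```python
from h import *
tipgo((.0102,.0203,.0138))
```

```text
t 39.13 tip local mm [ 9.89 20.36 14.16] rot [ 0.001 -0.013 -0.003] units cur axes [0.013 0.001 0.012] | jig-axis shift mm [ 0.4  -0.07 -0.36] F jig [-2.23  0.14  2.44]
```

Emit:
play_rows(plan="0 0 0.012 0 0 0 1;-0.03 0 0 0 0 0 1;-0.03 0 0 0 0 0 1;-0.03 0 0 0 0 0 1;-0.03 0 0 0 0 0 1;-0.03 0 0 0 0 0 1;-0.03 0 0 0 0 0 1;-0.03 0 0 0 0 0 1")

```text
t: 39.8
eef_pos: [0.5303, 0.0651, 0.0879]
tcp_rot: [[0.999, -0.051, -0.005], [-0.051, -0.989, -0.139], [0.002, 0.139, -0.99]]
contact_force: [2.9, 0.1, 2.9]
width: 0.0131
gripper_force: 40.0
```

Emit:
play_rows(plan="-0.03 0 0 0 0 0 1;-0.03 0 0 0 0 0 1;-0.03 0 0 0 0 0 1;-0.03 0 0 0 0 0 1;-0.03 0 0 0 0 0 1;-0.03 0 0 0 0 0 1;-0.03 0 0 0 0 0 1;-0.03 0 0 0 0 0 1")

```text
t: 40.47
eef_pos: [0.5229, 0.0654, 0.0878]
tcp_rot: [[0.999, -0.051, -0.006], [-0.051, -0.989, -0.139], [0.001, 0.139, -0.99]]
contact_force: [3.4, -0.2, 3.4]
width: 0.0138
gripper_force: 40.0
```

Emit:
play_rows(plan="-0.03 0 0 0 0 0 1;-0.03 0 0 0 0 0 1;-0.03 0 0 0 0 0 1;-0.03 0 0 0 0 0 1;-0.03 0 0 0 0 0 1;-0.03 0 0 0 0 0 1;-0.03 0 0 0 0 0 1;-0.03 0 0 0 0 0 1")

```text
t: 41.13
eef_pos: [0.5157, 0.0658, 0.0877]
tcp_rot: [[0.999, -0.051, -0.006], [-0.051, -0.989, -0.139], [0.001, 0.139, -0.99]]
contact_force: [3.1, -1.1, 3.8]
width: 0.0134
gripper_force: 40.0
```

Emit:
play_rows(plan="-0.03 0 0 0 0 0 1;-0.03 0 0 0 0 0 1;-0.03 0 0 0 0 0 1;-0.03 0 0 0 0 0 1;-0.03 0 0 0 0 0 1;-0.03 0 0 0 0 0 1;-0.03 0 0 0 0 0 1;-0.03 0 0 0 0 0 1")

```text
t: 41.8
eef_pos: [0.5085, 0.0662, 0.0877]
tcp_rot: [[0.999, -0.051, -0.006], [-0.051, -0.989, -0.139], [0.001, 0.139, -0.99]]
contact_force: [3.2, 0.5, 3.6]
width: 0.0134
gripper_force: 40.0
```

Emit:
play_rows(plan="-0.03 0 0 0 0 0 1;-0.03 0 0 0 0 0 1;-0.03 0 0 0 0 0 1;-0.03 0 0 0 0 0 1;-0.03 0 0 0 0 0 1;-0.03 0 0 0 0 0 1;-0.03 0 0 0 0 0 1;-0.03 0 0 0 0 0 1")

```text
t: 42.47
eef_pos: [0.5013, 0.0666, 0.0877]
tcp_rot: [[0.999, -0.051, -0.006], [-0.051, -0.989, -0.139], [0.001, 0.139, -0.99]]
contact_force: [4.2, -0.3, 4.8]
width: 0.0136
gripper_force: 40.0
```

Emit:
play_rows(plan="-0.03 0 0 0 0 0 1;-0.03 0 0 0 0 0 1;-0.03 0 0 0 0 0 1;-0.03 0 0 0 0 0 1;-0.03 0 0 0 0 0 1;-0.03 0 0 0 0 0 1;-0.03 0 0 0 0 0 1;-0.03 0 0 0 0 0 1")

```text
t: 43.13
eef_pos: [0.4941, 0.0669, 0.0877]
tcp_rot: [[0.999, -0.051, -0.006], [-0.051, -0.989, -0.139], [0.001, 0.139, -0.99]]
contact_force: [4.3, 0.3, 4.2]
width: 0.0134
gripper_force: 40.0
```

Run:
```python
from h import *
tipgo((-.0695,.0203,.0138))
```

```text
t 43.13 tip local mm [-32.21  20.33  13.64] rot [-0.001 -0.015 -0.005] units cur axes [-1.24   0.002 -0.007] | jig-axis shift mm [-3.719e+01 -2.000e-02  1.600e-01] F jig [4.33 0.54 4.24]
```

Emit:
play_rows(plan="-0.03 0 0 0 0 0 1;-0.03 0 0 0 0 0 1;-0.03 0 0 0 0 0 1;-0.03 0 0 0 0 0 1;-0.03 0 0 0 0 0 1;-0.03 0 0 0 0 0 1;-0.03 0 0 0 0 0 1;-0.03 0 0 0 0 0 1")

```text
t: 43.8
eef_pos: [0.4869, 0.0673, 0.0877]
tcp_rot: [[0.999, -0.051, -0.006], [-0.051, -0.989, -0.139], [0.001, 0.139, -0.99]]
contact_force: [3.2, -0.2, 4.4]
width: 0.013
gripper_force: 40.0
```

Emit:
play_rows(plan="-0.03 0 0 0 0 0 1;-0.03 0 0 0 0 0 1;-0.03 0 0 0 0 0 1;-0.03 0 0 0 0 0 1;-0.03 0 0 0 0 0 1;-0.03 0 0 0 0 0 1;-0.03 0 0 0 0 0 1;-0.03 0 0 0 0 0 1")

```text
t: 44.47
eef_pos: [0.4797, 0.0677, 0.0877]
tcp_rot: [[0.999, -0.051, -0.006], [-0.051, -0.989, -0.139], [0.001, 0.139, -0.99]]
contact_force: [3.4, 0.1, 4.5]
width: 0.0135
gripper_force: 40.0
```

Emit:
play_rows(plan="-0.03 0 0 0 0 0 1;-0.03 0 0 0 0 0 1;-0.03 0 0 0 0 0 1;-0.03 0 0 0 0 0 1;-0.03 0 0 0 0 0 1;-0.03 0 0 0 0 0 1;-0.03 0 0 0 0 0 1;-0.03 0 0 0 0 0 1")

```text
t: 45.13
eef_pos: [0.4725, 0.068, 0.0877]
tcp_rot: [[0.999, -0.051, -0.006], [-0.052, -0.989, -0.139], [0.001, 0.139, -0.99]]
contact_force: [3.4, 0.6, 4.0]
width: 0.0132
gripper_force: 40.0
```

Emit:
play_rows(plan="-0.03 0 0 0 0 0 1;-0.03 0 0 0 0 0 1;-0.03 0 0 0 0 0 1;-0.03 0 0 0 0 0 1;-0.03 0 0 0 0 0 1;-0.03 0 0 0 0 0 1;-0.03 0 0 0 0 0 1;-0.03 0 0 0 0 0 1")

```text
t: 45.8
eef_pos: [0.4653, 0.0684, 0.0877]
tcp_rot: [[0.999, -0.051, -0.006], [-0.052, -0.989, -0.139], [0.001, 0.139, -0.99]]
contact_force: [3.7, -0.3, 4.2]
width: 0.0133
gripper_force: 40.0
```

Emit:
play_rows(plan="-0.03 0 0 0 0 0 1;-0.03 0 0 0 0 0 1;-0.03 0 0 0 0 0 1;-0.03 0 0 0 0 0 1;-0.03 0 0 0 0 0 1;-0.03 0 0 0 0 0 1;-0.03 0 0 0 0 0 1;-0.03 0 0 0 0 0 1")

```text
t: 46.47
eef_pos: [0.4581, 0.0688, 0.0877]
tcp_rot: [[0.999, -0.051, -0.006], [-0.051, -0.989, -0.139], [0.001, 0.139, -0.99]]
contact_force: [3.9, -0.3, 4.5]
width: 0.0131
gripper_force: 40.0
```

Emit:
play_rows(plan="0 0 0 0 0 0 1;0 0.028 -0.2 0 0 0 1;0 0.1 -0.7 0 0 0 1;0 0.13 -0.9 0 0 0 1;0 0.13 -0.9 0.8 0 0 1;0 0 0 0.8 0 0 1;0 0 0 0 0 0 1")

```text
t: 47.05
eef_pos: [0.4582, 0.0668, 0.1707]
tcp_rot: [[0.998, -0.055, 0.003], [-0.055, -0.998, 0.003], [0.003, -0.003, -1.0]]
contact_force: [1.2, -1.8, -1.2]
width: 0.0133
gripper_force: 40.0
```

Run:
```python
from h import *
go([.4532,.3084,.172],np.arctan2(-.0541,.9985))
```

```text
t 47.05 pos [0.4582 0.0668 0.1707] units [-0.61  -8.033 -0.017] rot [-0.04  -0.032 -0.009] F [ 1.25 -1.77 -1.21] w 0.0133
```

Emit:
play_rows(plan="-0.061 -0.8 0 -0.02 -0.02 0 1;-0.061 -0.8 0 0 0 0 1;-0.061 -0.8 0 0 0 0 1;-0.061 -0.8 0 0 0 0 1;-0.061 -0.8 0 0 0 0 1;-0.061 -0.8 0 0 0 0 1;-0.061 -0.8 0 0 0 0 1;-0.061 -0.8 0 0 0 0 1")

```text
t: 47.72
eef_pos: [0.4521, 0.262, 0.1684]
tcp_rot: [[0.999, -0.051, -0.002], [-0.051, -0.999, -0.004], [-0.002, 0.004, -1.0]]
contact_force: [-0.4, -1.1, -0.4]
width: 0.0136
gripper_force: 40.0
```

Emit:
play_rows(plan="-0.061 -0.8 0 0 0 0 1;-0.061 -0.8 0 0 0 0 1;0 0 0 0 0 0 1;0 0 0 0 0 0 1;0 0 0 0 0 0 1")

```text
t: 48.13
eef_pos: [0.4515, 0.3086, 0.1683]
tcp_rot: [[0.999, -0.051, -0.002], [-0.051, -0.999, -0.004], [-0.002, 0.004, -1.0]]
contact_force: [0.8, -0.3, -0.8]
width: 0.0133
gripper_force: 40.0
```

Run:
```python
from h import *
go([.4532,.3084,.130],np.arctan2(-.0541,.9985))
```

```text
t 48.13 pos [0.4515 0.3086 0.1683] units [ 0.058 -0.002  1.277] rot [0.044 0.019 0.032] F [ 0.81 -0.33 -0.83] w 0.0133
```

Emit:
play_rows(plan="0.055 0 0 0.044 0.02 0.03 1;0 0 0 0 0 0 1;0 0 0.3 0 0 0 1;0 0 0.3 0 0 0 1;0 0 0 0 0 0 1;0 0 0 0 0 0 1")

```text
t: 48.63
eef_pos: [0.4535, 0.3087, 0.1503]
tcp_rot: [[0.999, -0.054, 0.0], [-0.054, -0.999, 0.001], [0.0, -0.001, -1.0]]
contact_force: [0.2, -0.3, -0.5]
width: 0.0133
gripper_force: 40.0
```

Run:
```python
from h import *
go([.4532,.3084,.0790],np.arctan2(-.0541,.9985))
```

```text
t 48.63 pos [0.4535 0.3087 0.1503] units [-0.009  0.014  2.377] rot [-0.015 -0.001 -0.001] F [ 0.21 -0.26 -0.51] w 0.0133
```

Emit:
play_rows(plan="-0.009 0.014 0.3 0 0 0 1;0 0 0.3 0 0 0 1;0 0 0.3 0 0 0 1;0 0 0 0 0 0 1")

```text
t: 48.97
eef_pos: [0.4528, 0.3081, 0.122]
tcp_rot: [[0.999, -0.054, -0.001], [-0.054, -0.999, 0.001], [-0.001, -0.001, -1.0]]
contact_force: [-0.5, 0.1, -0.9]
width: 0.0133
gripper_force: 40.0
```

Emit:
play_rows(plan="0 0 0.3 0 0 0 1;0 0 0.3 0 0 0 1;0 0 0.3 0 0 0 1;0 0 0.3 0 0 0 1;0 0 0.2 0 0 0 1;0 0 0.07 0 0 0 1;0 0 0 0 0 0 1;0 0 0 0 0 0 1")

```text
t: 49.63
eef_pos: [0.4537, 0.309, 0.0801]
tcp_rot: [[0.999, -0.054, 0.002], [-0.054, -0.999, 0.002], [0.001, -0.002, -1.0]]
contact_force: [-0.9, -0.1, -0.3]
width: 0.0131
gripper_force: 40.0
```

Emit:
play_rows(plan="0 0 0.04 0 0 0 1;0 0 0.03 0 0 0 1;0 0 0 0 0 0 1;0 0 0 0 0 0 1")

```text
t: 49.97
eef_pos: [0.454, 0.3091, 0.0788]
tcp_rot: [[0.999, -0.054, 0.003], [-0.054, -0.999, 0.002], [0.002, -0.003, -1.0]]
contact_force: [-2.8, -1.8, 9.9]
width: 0.0133
gripper_force: 40.0
```

Seated: the collar bears with 9.9 N at the same height as when I picked it up. Now I'll release gently and lift clear.

Emit:
play_rows(plan="0 0 -0.03 0 0 0 1;0 0 0 0 0 0 -0.4;0 0 0 0 0 0 -0.4;0 0 0 0 0 0 -0.4;0 0 0 0 0 0 -0.4;0 0 0 0 0 0 -0.4;0 0 0 0 0 0 -0.4;0 0 0 0 0 0 -0.4")

```text
t: 50.63
eef_pos: [0.4537, 0.3089, 0.0788]
tcp_rot: [[0.999, -0.054, 0.001], [-0.054, -0.999, 0.002], [0.001, -0.002, -1.0]]
contact_force: [-0.9, -0.1, 0.0]
width: 0.0567
gripper_force: 0.0
```

Emit:
play_rows(plan="0 0 -0.3 0 0 0 -0.4;0 0 -0.8 0 0 0 -0.4;0 0 -0.9 0 0 0 -0.4;0 0 -0.9 0 0 0 -0.4;0 0 -0.9 0 0 0 -0.4;0 0 -0.3 0 0 0 -0.4;0 0 0 0 0 0 -0.4")

```text
t: 51.22
eef_pos: [0.4544, 0.3093, 0.2047]
tcp_rot: [[0.999, -0.054, 0.005], [-0.054, -0.999, 0.004], [0.005, -0.004, -1.0]]
contact_force: [-0.7, 0.3, 0.1]
width: 0.0662
gripper_force: 0.0
```

Emit:
play_rows(plan="-0.3 0.8 -0.3 0 0 0 -0.4;-0.3 0.8 -0.3 0 0 0 -0.4;-0.3 0.8 -0.3 0 0 0 -0.4;-0.3 0.8 0 0 0 0 -0.4;-0.3 0.8 0 0 0 0 -0.4;-0.3 0.8 0 0 0 0 -0.4;0 0.8 0 0 0 0 -0.4;0 0.8 0 0 0 0 -0.4")

```text
t: 51.88
eef_pos: [0.3882, 0.1185, 0.2278]
tcp_rot: [[0.999, -0.054, 0.001], [-0.054, -0.999, 0.002], [0.001, -0.002, -1.0]]
contact_force: [1.0, 0.0, 0.5]
width: 0.0657
gripper_force: 0.0
```

Emit:
play_rows(plan="0 0.8 0 0 0 0 -0.4;0 0.8 0 0 0 0 -0.4;0 0.8 0 0 0 0 -0.4;0 0.8 0 0 0 0 -0.4;0 0.8 0 0 0 0 -0.4;0 0.8 0 0 0 0 -0.4;0 0.8 0 0 0 0 -0.4;0 0 0 0 0 0 -0.4")

```text
t: 52.55
eef_pos: [0.3792, -0.0515, 0.2273]
tcp_rot: [[0.998, -0.058, 0.0], [-0.058, -0.998, 0.002], [0.0, -0.002, -1.0]]
contact_force: [-0.0, -0.0, 0.3]
width: 0.0661
gripper_force: 0.0
```

```bash
python3 chk.py 13
python3 - <<'E'
from h import *
g=lambda k:cv2.cvtColor(cv2.imread(f"pics/{k}.png"),cv2.COLOR_BGR2GRAY).astype(int)
a,b=g("side0"),g("side13"); # stand region rows 275-320, cols 280-305
print("stand diff side",np.abs(a-b)[275:325,280:318].max(), np.abs(a-b)[275:325,280:318].mean().round(1))
a,b=g("top0"),g("top13");print("top stand",np.abs(a-b)[230:270,155:195].mean().round(1))
for n,sl in dict(bin=np.s_[222:270,355:397],can=np.s_[155:190,390:425],spanner=np.s_[172:215,135:192],hammer=np.s_[100:185,225:280]).items(): print(n,np.abs(a-b)[sl].mean().round(1),np.abs(a-b)[sl].max())
s=arm.get_state();print(s["t"],s["eef_pos"])
E
```

```text
top3.png [[14.95], [14.56], [14.38]] [[-14.2], [-14.41], [-14.12]]
top13.png [[17.91], [17.71], [17.51]] [[-10.98], [-11.36], [-11.14]]
side3.png [[16.1], [15.99, 20.93], [15.78]] [[-11.38], [-12.24], [-12.86]]
side13.png [[19.02], [19.18], [19.31]] [[-9.9], [-9.09], [-9.3]]
stand diff side 66 3.5
top stand 4.4
bin 2.8 7
can 3.9 7
spanner 3.8 7
hammer 4.1 87
52.65 [ 0.37963755 -0.04824248  0.22741706]
```

```bash
python3 -c "
from workcell import arm
print(arm.sign_off())"
```

```text
the job is handed in; nothing more can be done
None
```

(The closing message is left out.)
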